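Load the chestnut grinder and hold its lid at pulse

TASK

With the scoop, tip at least three of the four chestnuts from the steel pan into the grinder's jar without touching a nut with the gripper or leaving one outside pan and jar, then put the scoop back in the pan. Fit the lid fully down through the two slots of the grinder's collar, then twist it clockwise (seen from above), against its return spring, half way to the lock (bar handle in line with the single ribs on the collar), never as far as the lock. Finish gripping the lid and holding it there, and leave the bowl, honey jar and paper cup where they are.

Things in the scene. Friction and masses are not known exactly. Their poses are not given: they have to be found in the camera images.
- grinder: Fixed table grinder: white motor base 140 mm wide, clear open jar on it (102 mm wide inside, floor at z = 66 mm) and a bayonet collar, 128 mm outer diameter, flat top at z = 150 mm, with a round mouth 84 mm wide and two lug slots along the grinder's own +x and -x. Origin: centre of its underside on the table; z up.
- slot (a point): On the collar's top face in the middle of the slot on the grinder's +x side, radius 45 mm. Each slot is 20 mm wide and reaches out to radius 50 mm. The flange is 10 mm thick (z 140 to 150 mm); under it the lugs turn in a channel of 50 mm radius.
- half_rib (a point): Single 3 mm high rib on the collar's top at radius 60 mm, 0.77 rad clockwise (seen from above) of the +x slot: half way. A second one lies opposite.
- lock_ribs (a point): Middle of a pair of 3 mm ribs on the collar's top at radius 60 mm, 1.47 rad clockwise of the +x slot: end of the lock. A second pair lies opposite.
- pulse_ring (a joint): Spring ring in the collar, pushed by the lugs when the seated lid is turned clockwise. 0 = at rest, grows clockwise, rad; reads the lid's turn from the slots less about 0.07 rad of play. Half way is 0.70; from 1.15 the lid counts as locked; hard stop at 1.40. Spring torque: 0.04 N m at 0, 0.12 N m half way; it turns the lid back if let go.
- lid: Loose grinder lid, about 120 g, upright on the table. Origin: centre of its underside, z up. From below: plug 76 mm diameter, 20 mm high; at its very bottom two lugs along the lid's +x and -x (14 mm wide, 6 mm high, 94 mm over both); disc 108 mm diameter, z = 20 to 26 mm. Either way round fits. Seated, the disc lies on the collar, origin 130 mm above the grinder's.
- lid_bar (a point): Middle of the lid's grip bar, 43 mm above the lid's origin. The bar runs along the lid's x (over the lugs), 70 mm long, 16 mm wide, from 26 to 58 mm above the lid's underside.
- pan: Fixed steel pan, open on top, inside 234 mm (its x) by 78 mm (its y), walls 3 mm thick and 36 mm high, floor top at z = 3 mm. Origin: centre of its underside. Its -x end is a plain ramp: the flat floor ends at x = -85 mm, from there a slope of 45 degrees rises to the rim at x = -117 mm. The nuts lie at its -x end, the scoop stands at its +x end.
- scoop: Loose aluminium scoop, about 130 g, standing in the pan, mouth to the pan's -x. Origin: on its underside below the grip; its +x points out of the mouth, z up. Floor 2.5 mm thick, 72 mm wide, from x = -10 to +95 mm, the last 17 mm bevelled thin; side walls 30 mm high from x = -10 to +87 mm, flaring from 58 to 68 mm inside; flat back wall 34 mm high, its inner face at x = +11 mm.
- scoop_grip (a point): Middle of the upper part of the scoop's upright wooden grip, 75 mm above the scoop's origin. The grip is a block at the scoop's x = 0, 14 mm thick (along the scoop's x), 30 mm wide (along y), top 102 mm above the underside.
- nut1_center (a point): Centre of a loose round chestnut, 26 mm diameter, 12 g, rolls easily.
- nut2_center (a point): Centre of a loose round chestnut, 26 mm diameter, 12 g, rolls easily.
- nut3_center (a point): Centre of a loose round chestnut, 26 mm diameter, 12 g, rolls easily.
- nut4_center (a point): Centre of a loose round chestnut, 26 mm diameter, 12 g, rolls easily.
- dough_bowl: Bystander: black bowl, 100 mm wide, 45 mm high, beyond the lid. Origin at centre of its underside.
- honey_jar: Bystander: amber glass jar, 60 mm wide, 85 mm high. Origin at centre of its underside.
- paper_cup: Bystander: paper cup, 64 mm wide, 70 mm high, to the right of the grinder. Origin at centre of its underside.
Not all that is in view belongs to the job. Leave any red or yellow look-alike of the scoop alone.

How it is judged:
On the way, in this order (a step that is already met when the one before it is completed fails the run):
1. at least three chestnuts lie in the grinder's jar ((((horizontal distance between nut1_center and grinder below 0.052 m and z of nut1_center in the frame of grinder between 0.06 and 0.125 m) and (horizontal distance between nut2_center and grinder below 0.052 m and z of nut2_center in the frame of grinder between 0.06 and 0.125 m) and (horizontal distance between nut3_center and grinder below 0.052 m and z of nut3_center in the frame of grinder between 0.06 and 0.125 m)) or ((horizontal distance between nut1_center and grinder below 0.052 m and z of nut1_center in the frame of grinder between 0.06 and 0.125 m) and (horizontal distance between nut2_center and grinder below 0.052 m and z of nut2_center in the frame of grinder between 0.06 and 0.125 m) and (horizontal distance between nut4_center and grinder below 0.052 m and z of nut4_center in the frame of grinder between 0.06 and 0.125 m)) or ((horizontal distance between nut1_center and grinder below 0.052 m and z of nut1_center in the frame of grinder between 0.06 and 0.125 m) and (horizontal distance between nut3_center and grinder below 0.052 m and z of nut3_center in the frame of grinder between 0.06 and 0.125 m) and (horizontal distance between nut4_center and grinder below 0.052 m and z of nut4_center in the frame of grinder between 0.06 and 0.125 m)) or ((horizontal distance between nut2_center and grinder below 0.052 m and z of nut2_center in the frame of grinder between 0.06 and 0.125 m) and (horizontal distance between nut3_center and grinder below 0.052 m and z of nut3_center in the frame of grinder between 0.06 and 0.125 m) and (horizontal distance between nut4_center and grinder below 0.052 m and z of nut4_center in the frame of grinder between 0.06 and 0.125 m)))), for 0.2 s.
2. the lid is fully down in the collar, not yet twisted (horizontal distance between lid and grinder below 0.007 m and z of lid in the frame of grinder between 0.126 and 0.134 m and angle between lid's own z axis and vertical below 0.1 rad and value of joint pulse_ring below 0.3 rad), for 0.1 s.
At the end, for the whole second after the job is handed in: At least three chestnuts in the jar and the fourth in jar or pan; the scoop in the pan, at rest, upright or not; the lid seated (within 7 mm of the axis, 4 mm of its seated height, 0.1 rad of level) and held by the gripper (over 1 N) with the pulse ring at 0.70 +/- 0.20 rad through the last second ((((horizontal distance between nut1_center and grinder below 0.052 m and z of nut1_center in the frame of grinder between 0.06 and 0.125 m) and (horizontal distance between nut2_center and grinder below 0.052 m and z of nut2_center in the frame of grinder between 0.06 and 0.125 m) and (horizontal distance between nut3_center and grinder below 0.052 m and z of nut3_center in the frame of grinder between 0.06 and 0.125 m)) or ((horizontal distance between nut1_center and grinder below 0.052 m and z of nut1_center in the frame of grinder between 0.06 and 0.125 m) and (horizontal distance between nut2_center and grinder below 0.052 m and z of nut2_center in the frame of grinder between 0.06 and 0.125 m) and (horizontal distance between nut4_center and grinder below 0.052 m and z of nut4_center in the frame of grinder between 0.06 and 0.125 m)) or ((horizontal distance between nut1_center and grinder below 0.052 m and z of nut1_center in the frame of grinder between 0.06 and 0.125 m) and (horizontal distance between nut3_center and grinder below 0.052 m and z of nut3_center in the frame of grinder between 0.06 and 0.125 m) and (horizontal distance between nut4_center and grinder below 0.052 m and z of nut4_center in the frame of grinder between 0.06 and 0.125 m)) or ((horizontal distance between nut2_center and grinder below 0.052 m and z of nut2_center in the frame of grinder between 0.06 and 0.125 m) and (horizontal distance between nut3_center and grinder below 0.052 m and z of nut3_center in the frame of grinder between 0.06 and 0.125 m) and (horizontal distance between nut4_center and grinder below 0.052 m and z of nut4_center in the frame of grinder between 0.06 and 0.125 m))) and ((horizontal distance between nut1_center and grinder below 0.052 m and z of nut1_center in the frame of grinder between 0.06 and 0.125 m) or (x of nut1_center in the frame of pan between -0.125 and 0.125 m and y of nut1_center in the frame of pan between -0.045 and 0.045 m and z of nut1_center in the frame of pan below 0.06 m)) and ((horizontal distance between nut2_center and grinder below 0.052 m and z of nut2_center in the frame of grinder between 0.06 and 0.125 m) or (x of nut2_center in the frame of pan between -0.125 and 0.125 m and y of nut2_center in the frame of pan between -0.045 and 0.045 m and z of nut2_center in the frame of pan below 0.06 m)) and ((horizontal distance between nut3_center and grinder below 0.052 m and z of nut3_center in the frame of grinder between 0.06 and 0.125 m) or (x of nut3_center in the frame of pan between -0.125 and 0.125 m and y of nut3_center in the frame of pan between -0.045 and 0.045 m and z of nut3_center in the frame of pan below 0.06 m)) and ((horizontal distance between nut4_center and grinder below 0.052 m and z of nut4_center in the frame of grinder between 0.06 and 0.125 m) or (x of nut4_center in the frame of pan between -0.125 and 0.125 m and y of nut4_center in the frame of pan between -0.045 and 0.045 m and z of nut4_center in the frame of pan below 0.06 m)) and x of scoop in the frame of pan between -0.12 and 0.12 m and y of scoop in the frame of pan between -0.045 and 0.045 m and z of scoop in the frame of pan below 0.045 m and linear speed of scoop below 0.05 m/s and horizontal distance between lid and grinder below 0.007 m and z of lid in the frame of grinder between 0.126 and 0.134 m and angle between lid's own z axis and vertical below 0.1 rad and value of joint pulse_ring between 0.5 and 0.9 rad and angle between the x axis of lid and the x axis of grinder, either way round between 0.45 and 1.1 rad and contact force between the fingers and lid above 1 N and velocity of joint pulse_ring between -0.2 and 0.2 rad/s); the arm keeps its last pose, push and grip.
It fails at once if the lid is twisted on into the lock (value of joint pulse_ring above 1.15 rad).
It fails at once if the gripper touches a chestnut (contact force between the fingers and nut1 above 0.5 N or contact force between the fingers and nut2 above 0.5 N or contact force between the fingers and nut3 above 0.5 N or contact force between the fingers and nut4 above 0.5 N).
It fails at once if a bystander is shifted by more than 40 mm (distance of any of dough_bowl, honey_jar, paper_cup from where it was at the start of the episode above 0.04 m).
It also fails if it takes over 72 s, if anything falls off the work surface, if the arm or the gripper's body presses on something with over 40 N, if the wrist force passes 120 N, or if a joint passes its speed limit or range.

ROBOT

A 6-joint arm with a two-finger parallel gripper is mounted at the origin on the work surface. World frame = base frame: x ahead of the robot, y to its left, z up, the work surface at z = 0. Lengths are in m, angles in rad, forces in N, time in s.
With the tool pointing down it reaches from about 0.4 to 0.825 m from the base axis. Payload 7 kg.
Tool frame: the origin (TCP) lies midway between the tips of the shut fingers; the grasp point (between the pads) lies 19 mm behind it; z points along the fingers, x is the direction in which the jaws open and shut, and the axes are right-handed (so a half turn about z gives the same grasp; the last joint's range is limited). The gripper opens to 88 mm and grips with 3 to 60 N. Pads are 19 mm wide; open, the fingers measure 130 mm over their backs; the gripper's body (78 mm by 193 mm) begins 47 mm behind the grasp point.
Start: joints at [-0.952, 0.359, 0.012, 0, -1.224, -0.288], TCP at [0.219, -0.638, 0.227] pointing down, gripper open.
Joint ranges: [-3.07, 3.07], [-1.43, 2.12], [-1.02, 1.25], [-3.03, 1.67], [-3.05, -0], [-3.03, 3.03]. Speed limits (rad/s): [2.39, 2.39, 3.01, 3.14, 3.14, 3.14].

INTERFACE

Orientations are given as [roll, pitch, yaw] about the fixed x, y, z axes, in that order (R = Rz(yaw) Ry(pitch) Rx(roll)).
In Python, from station import arm, viewer, ticket gives the robot as it stands. The module is installed in compiled form; this text tells all that it offers.
- The arm moves only by the tool step_arm, never from a script. Its argument "targets" is a list of rows, each a list of 3 entries, a list of its own where there are three numbers: the shift along the tool's x, y, z in m, then the turn, a rotation vector about the tool's x, y, z in degrees, then the opening, from -1 (shut) to 1 (fully open), so that 0 is half open. A call has exactly 8 rows; each row shifts and turns the commanded pose from where the row before left it, along the tool's axes as they then stand; what a row does not reach is not made up. A row lasts 1/10 s, in which the tool goes at most 50 mm and 8.59 degrees, less where a joint would pass 70% of its speed; a pose out of reach is approached as far as the arm can. A call is refused whole if a number of a shift passes 0.05 or a number of a turn 8.59, either way. A call with a gripper value outside its range is refused whole. The fingers move at their own pace and stop on an object; "grip_force" is the grip in N (left out, the last holds). Time passes only in rows, so rows that do not move let the fingers close, or fill a call up. It gives the time, the measured TCP pose, the force and the opening at its end, in the units of the state.
- arm.get_state(): the state, without advancing time (a new reading comes with each control period).
- viewer.grab_frame(name): name is "scene" or "side" or "wrist"; returns (picture, depth): 384x512x3 uint8, red, green, blue; 384x512 float32, m along the optical axis (not along the pixel's ray), 0 where there is no reading.
- viewer.calibration(name): a dict with "fov_y" (degrees; the focal length in pixels is half the picture's height over the tangent of half this angle, whatever the lens; pixels are square), "cx", "cy" (the principal point, pixels), "world_to_cam" (4x4, takes a point from world to camera coordinates); the wrist camera has in their place "tool_from_camera" (4x4, takes a point from camera to tool coordinates, whose origin is the TCP and whose axes are the tool frame's). Camera axes: x right, y up, looking along -z (the intrinsics and any distortion apply to the point x, -y, -z); pixel columns grow to the right and rows downward; lengths in m; the calibration is good to about 2 mm. A picture is of the moment at which its call begins: read the wrist's pose just before it. calibration takes no time and is no camera call.
- ticket.job_done(): hands the job in, once; it reports no verdict.
The state is a dict: "t": time; "q": joint angles; "qd": joint speeds; "joint_efforts": joint torques, N m; "eef_pos": TCP position; "ee_rot": TCP orientation; "force": force on the tool from outside, world axes, zero at the start; "moment": the same for the moment, N m; "width": finger opening in m.
Only numpy, scipy, OpenCV 4.12 (cv2) and the standard library are available. Lean on these libraries where they do the work, as an engineer would, in place of code of your own. Each camera call takes 0.05 s, during which the arm holds its last target.

## Working session

There is one attempt and no reset: what is moved stays moved. The work goes in short steps, Python scripts to look and compute and a tool call to move; the robot and the scene stay as the last step left them, time stands still between calls to the robot, and variables do not carry over. Pictures are saved under pics/ and viewed, and the job is handed in when it is done.

Besides the shell and the picture viewer there is one more tool, called after ">>>" in YAML: its name, and indented under it one key for each argument. step_arm: Moves the arm, as the interface text tells. Its arguments: {"type":"object","properties":{"targets":{"type":"array"},"grip_force":{"type":"number"}},"required":["targets"]}

```bash
ls; mkdir -p pics
cat > h.py <<'E'
import numpy as np,cv2
from station import arm,viewer,ticket
from scipy.spatial.transform import Rotation as R
def grab(n,tag):
    s=arm.get_state(); p,d=viewer.grab_frame(n); c=viewer.calibration(n)
    cv2.imwrite(f'pics/{tag}.png',p[:,:,::-1]); np.savez(f'pics/{tag}.npz',p=p,d=d,pos=s['eef_pos'],rot=s['ee_rot'])
    return p,d,c,s
def T(s):
    M=np.eye(4);M[:3,:3]=R.from_euler('xyz',s['ee_rot']).as_matrix();M[:3,3]=s['eef_pos'];return M
def pts(n,d,c,s=None):
    f=d.shape[0]/2/np.tan(np.radians(c['fov_y'])/2)
    v,u=np.mgrid[:d.shape[0],:d.shape[1]]
    P=np.stack([(u-c['cx'])/f*d,-(v-c['cy'])/f*d,-d,np.ones_like(d)],-1)
    M=np.linalg.inv(c['world_to_cam']) if 'world_to_cam' in c else T(s)@c['tool_from_camera']
    return (P@M.T)[...,:3]
E
python3 - <<'E'
from h import *
for n in ['scene','side','wrist']:
    p,d,c,s=grab(n,n+'0'); print(n,{k:np.round(v,4) if not isinstance(v,str) else v for k,v in c.items()})
print(s)
E
```

```text
pics
scene {'fov_y': np.float64(44.0406), 'cx': np.float64(254.8362), 'cy': np.float64(196.606), 'world_to_cam': array([[ 3.740e-02,  9.993e-01, -1.200e-03,  6.340e-02],
       [-5.493e-01,  2.160e-02,  8.353e-01,  2.570e-01],
       [ 8.348e-01, -3.050e-02,  5.497e-01, -1.768e+00],
       [ 0.000e+00,  0.000e+00,  0.000e+00,  1.000e+00]])}
side {'fov_y': np.float64(56.1725), 'cx': np.float64(252.409), 'cy': np.float64(193.983), 'world_to_cam': array([[-0.97  , -0.243 , -0.0046,  0.5515],
       [ 0.1289, -0.5303,  0.8379, -0.2227],
       [-0.2061,  0.8122,  0.5458, -0.8865],
       [ 0.    ,  0.    ,  0.    ,  1.    ]])}
wrist {'fov_y': np.float64(61.2338), 'cx': np.float64(255.9826), 'cy': np.float64(200.3815), 'tool_from_camera': array([[ 1.000e+00, -1.000e-04,  1.600e-03,  3.000e-04],
       [ 3.000e-04, -9.641e-01, -2.656e-01, -7.210e-02],
       [ 1.600e-03,  2.656e-01, -9.641e-01, -1.586e-01],
       [ 0.000e+00,  0.000e+00,  0.000e+00,  1.000e+00]])}
{'t': 0.1, 'q': array([-9.51875085e-01,  3.59330710e-01,  1.11531927e-02, -3.14132014e-04,
       -1.22413806e+00, -2.88117485e-01]), 'qd': array([ 0.00067257, -0.00062225,  0.00190439, -0.00111334, -0.00191107,
        0.0009527 ]), 'joint_efforts': array([-1.22962847e-03, -5.84163380e+01,  2.93754154e+01,  7.01558679e+00,
        1.01915500e-02, -6.80142057e-05]), 'eef_pos': array([ 0.21907878, -0.63798095,  0.22570658]), 'ee_rot': array([-3.14144407e+00, -1.54054712e-03,  1.90149302e+00]), 'force': array([-0.20923177,  0.7644516 , -0.67191773]), 'moment': array([ 0.00235544,  0.02637329, -0.085657  ]), 'width': 0.08772778169370288}
```

View pics/scene0.png

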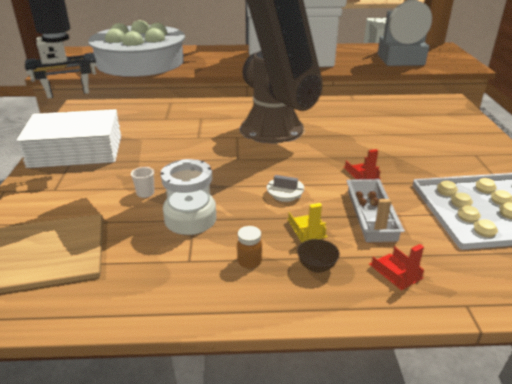

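View pics/side0.png

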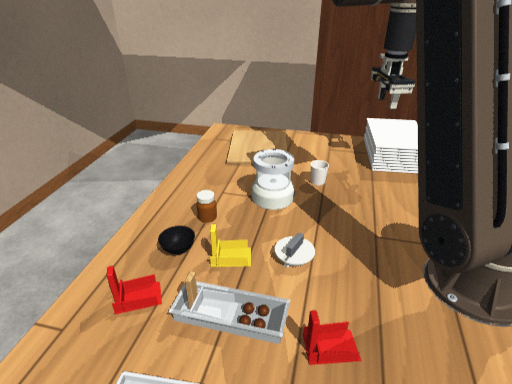

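View pics/wrist0.png

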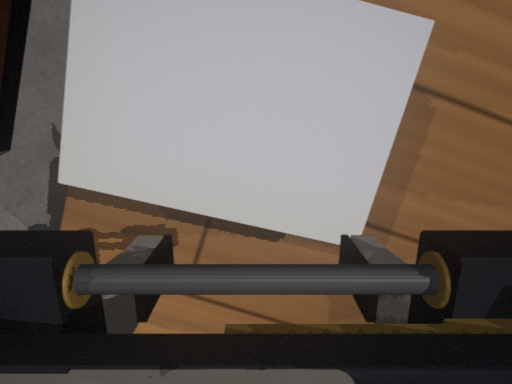

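Run:
```python
from h import *
for n in ['scene','side']:
    z=np.load(f'pics/{n}0.npz'); c=viewer.calibration(n); P=pts(n,z['d'],c)
    np.save(f'pics/{n}P.npy',P)
    pk={'scene':dict(table=(330,330),grip=(382,207),lidbar=(286,183),nutA=(374,197),honey=(249,232),bowl=(318,250),cup=(143,172),red=(417,250),yel=(315,210),red2=(375,155)),
     'side':dict(table=(330,230),grip=(192,282),lidbar=(294,240),nut1=(249,308),nut2=(265,310),nut3=(245,320),nut4=(261,323),honey=(206,197),bowl=(177,235),cup=(319,166))}[n]
    for k,(u,v) in pk.items(): print(n,k,np.round(P[v,u],4))
    # crops
    box={'scene':(130,150,430,260),'side':(150,140,330,350)}[n]
    b=box; im=z['p'][b[1]:b[3],b[0]:b[2],::-1]
    k=3 if n=='side' else 2.6
    cv2.imwrite(f'pics/{n}_crop.png',cv2.resize(im,None,fx=min(800/im.shape[1],600/im.shape[0]),fy=min(800/im.shape[1],600/im.shape[0]),interpolation=cv2.INTER_CUBIC))
# topdown height map from both
H=np.zeros((400,500));I=np.zeros((600,800,3),np.uint8)
for n in ['side','scene']:
    P=np.load(f'pics/{n}P.npy').reshape(-1,3); C=np.load(f'pics/{n}0.npz')['p'].reshape(-1,3)
    m=(P[:,2]>0.008)&(P[:,2]<.2)&(P[:,0]>.3)&(P[:,0]<.9)&(P[:,1]>-.4)&(P[:,1]<.4)
    for p,cc in zip(P[m],C[m]): 
        x=int((p[1]+.4)*1000);y=int((p[0]-.3)*1000); cv2.circle(I,(x,y),1,tuple(int(t) for t in cc[::-1]),-1)
cv2.imwrite('pics/top.png',I)
```

```text
scene table [ 9.629e-01  5.360e-02 -9.000e-04]
scene grip [0.6555 0.2285 0.0866]
scene lidbar [0.461  0.0087 0.042 ]
scene nutA [0.5245 0.2489 0.0295]
scene honey [ 0.7393 -0.1046  0.0828]
scene bowl [0.7348 0.0616 0.0197]
scene cup [ 0.3995 -0.4069  0.052 ]
scene red [0.837  0.2551 0.0984]
scene yel [0.6678 0.0591 0.0907]
scene red2 [0.3872 0.2781 0.0872]
side table [ 0.3639 -0.1278  0.0018]
side grip [0.641  0.2413 0.0948]
side lidbar [0.4535 0.0119 0.0604]
side nut1 [0.5204 0.2227 0.0243]
side nut2 [0.4848 0.219  0.0237]
side nut3 [0.5202 0.2576 0.0271]
side nut4 [0.4852 0.2571 0.0275]
side honey [ 0.7328 -0.0917  0.0843]
side bowl [0.7831 0.0218 0.0204]
side cup [ 0.4283 -0.4274  0.0495]
```

View pics/top.png

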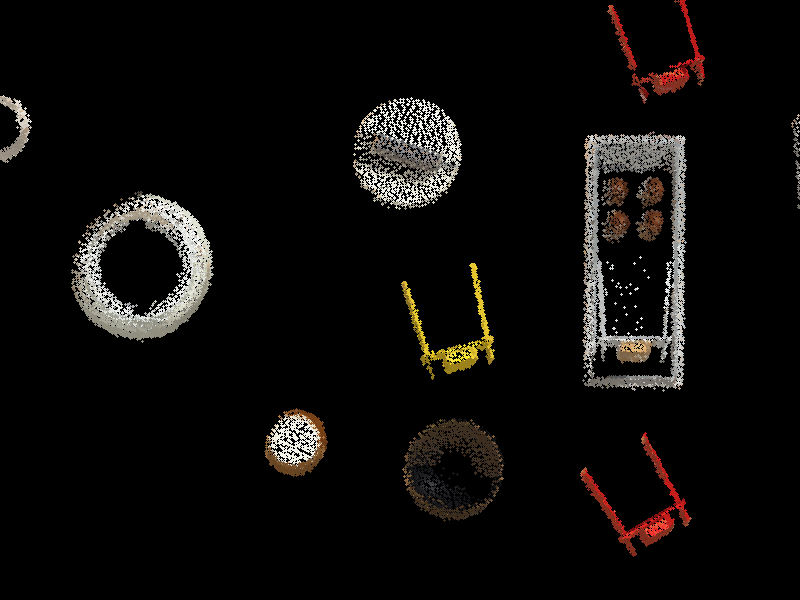

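View pics/side_crop.png

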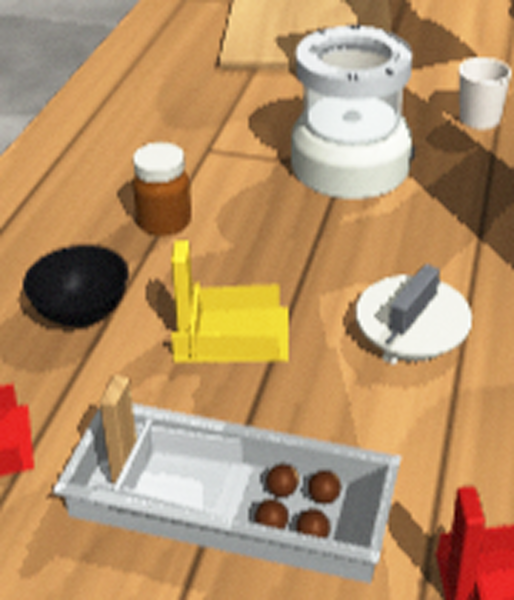

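View pics/scene_crop.png

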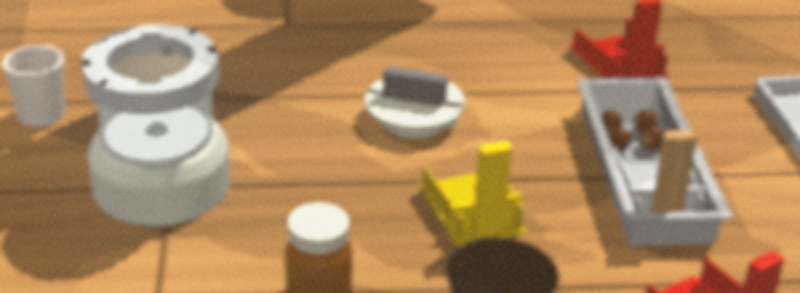

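```bash
cat > plan.py <<'E'
from h import *
import sys,json
# integrated command tracking: file cmd.npy keeps commanded pose
def load():
    try: return np.load('cmd.npy')
    except: return None
def step(M,row):
    N=M.copy(); N[:3,3]=M[:3,3]+M[:3,:3]@np.array(row[0])
    N[:3,:3]=M[:3,:3]@R.from_rotvec(np.radians(row[1])).as_matrix(); return N
def mk(pos,rpy): 
    M=np.eye(4);M[:3,:3]=R.from_euler('xyz',rpy).as_matrix();M[:3,3]=pos;return M
def plan(M0,wps,show=True):
    """wps: list of (M,n,grip). per-row straight line, rounding with error feedback"""
    M=M0.copy(); rows=[]
    for W,n,g in wps:
        A=M.copy(); rv=R.from_matrix(A[:3,:3].T@W[:3,:3]).as_rotvec()
        for i in range(1,n+1):
            s=i/n; tp=A[:3,3]+s*(W[:3,3]-A[:3,3]); tR=A[:3,:3]@R.from_rotvec(rv*s).as_matrix()
            sh=np.round(M[:3,:3].T@(tp-M[:3,3]),3); tu=np.round(np.degrees(R.from_matrix(M[:3,:3].T@tR).as_rotvec()),1)
            row=[(sh+0.).tolist(),(tu+0.).tolist(),g]; rows.append(row); M=step(M,row)
    for k in range(0,len(rows),8): print(json.dumps(rows[k:k+8]).replace(' ',''))
    print('final',np.round(M[:3,3],4),np.round(R.from_matrix(M[:3,:3]).as_euler('xyz'),4),len(rows),'rows')
    return M,rows
def down(x,y,z,yaw): return mk([x,y,z],[np.pi,0,yaw])
E
python3 - <<'E'
from plan import *
P=np.concatenate([np.load(f'pics/{n}P.npy').reshape(-1,3) for n in ['scene','side']])
def sel(x0,x1,y0,y1,z0,z1): 
    return P[(P[:,0]>x0)&(P[:,0]<x1)&(P[:,1]>y0)&(P[:,1]<y1)&(P[:,2]>z0)&(P[:,2]<z1)]
def circ(a):
    A=np.c_[2*a[:,:2],np.ones(len(a))]; x=np.linalg.lstsq(A,(a[:,:2]**2).sum(1),rcond=None)[0]; return x[:2],np.sqrt(x[2]+x[0]**2+x[1]**2)
a=sel(.47,.68,-.36,-.16,.143,.157); print('collar',circ(a),len(a),cv2.minEnclosingCircle(a[:,:2].astype(np.float32)))
a=sel(.38,.53,-.06,.08,.017,.03); print('lid disc',cv2.minEnclosingCircle(a[:,:2].astype(np.float32)),a[:,:2].mean(0))
a=sel(.38,.53,-.06,.08,.035,.07); print('bar',cv2.minAreaRect(a[:,:2].astype(np.float32)),np.median(a,0),a[:,2].max())
a=sel(.40,.72,.16,.31,.03,.046); print('pan',cv2.minAreaRect(a[:,:2].astype(np.float32)), np.percentile(a,[1,99],axis=0))
a=sel(.6,.7,.19,.28,.06,.12); print('grip',cv2.minAreaRect(a[:,:2].astype(np.float32)),np.percentile(a,[2,50,98],axis=0))
s=arm.get_state(); M=T(s)
plan(M,[(down(.598,-.189,.29,np.pi-.424),16,1)])
E
```

```text
collar (array([ 0.56746185, -0.25844466]), np.float64(0.05478310533756586)) 1216 ((0.5652244687080383, -0.2605052888393402), 0.06764429062604904)
lid disc ((0.45440050959587097, 0.008028162643313408), 0.05655965581536293) [0.45818426 0.01084822]
bar ((0.4548625946044922, 0.005787234753370285), (0.07270465791225433, 0.024819975718855858), 71.18083190917969) [0.45560577 0.01091279 0.05320328] 0.06146346446931494
pan ((0.5613225102424622, 0.23454126715660095), (0.10076604038476944, 0.2586671710014343), 89.52174377441406) [[0.43648288 0.1850398  0.03019777]
 [0.68585235 0.28385365 0.04367063]]
grip ((0.6512459516525269, 0.23434264957904816), (0.021099573001265526, 0.03419577330350876), 0.975638210773468) [[0.64114243 0.21854141 0.06112956]
 [0.65135968 0.2360643  0.0888466 ]
 [0.65984113 0.24953166 0.10685856]]
[[[0.019,0.032,-0.004],[0.0,0.0,-2.9],1],[[0.017,0.032,-0.004],[0.0,0.0,-2.9],1],[[0.016,0.033,-0.004],[0.0,0.0,-3.0],1],[[0.014,0.034,-0.004],[0.0,0.0,-2.9],1],[[0.012,0.035,-0.004],[0.0,0.0,-2.9],1],[[0.01,0.035,-0.004],[0.0,0.0,-2.9],1],[[0.008,0.036,-0.004],[0.0,0.0,-3.0],1],[[0.007,0.036,-0.004],[0.0,0.0,-2.9],1]]
[[[0.005,0.036,-0.004],[0.0,0.0,-2.9],1],[[0.003,0.037,-0.004],[0.0,0.0,-2.9],1],[[0.001,0.037,-0.004],[0.0,0.0,-2.9],1],[[-0.001,0.036,-0.004],[0.0,0.0,-3.0],1],[[-0.003,0.037,-0.004],[0.0,-0.1,-2.9],1],[[-0.004,0.036,-0.004],[0.0,0.0,-2.9],1],[[-0.007,0.037,-0.004],[0.0,0.0,-2.9],1],[[-0.008,0.035,-0.004],[0.0,0.0,-3.0],1]]
final [ 0.598  -0.1895  0.2902] [3.1411e+00 7.0000e-04 2.7183e+00] 16 rows
```

>>> step_arm:
  targets:
    - [[0.019,0.032,-0.004],[0,0,-2.9],1]
    - [[0.017,0.032,-0.004],[0,0,-2.9],1]
    - [[0.016,0.033,-0.004],[0,0,-3.0],1]
    - [[0.014,0.034,-0.004],[0,0,-2.9],1]
    - [[0.012,0.035,-0.004],[0,0,-2.9],1]
    - [[0.01,0.035,-0.004],[0,0,-2.9],1]
    - [[0.008,0.036,-0.004],[0,0,-3.0],1]
    - [[0.007,0.036,-0.004],[0,0,-2.9],1]

```text
t: 0.95
eef_pos: [0.4094, -0.4125, 0.2586]
ee_rot: [3.142, -0.0, 2.312]
force: [0.2, 0.4, -0.2]
width: 0.0876
```

>>> step_arm:
  targets:
    - [[0.005,0.036,-0.004],[0,0,-2.9],1]
    - [[0.003,0.037,-0.004],[0,0,-2.9],1]
    - [[0.001,0.037,-0.004],[0,0,-2.9],1]
    - [[-0.001,0.036,-0.004],[0,0,-3.0],1]
    - [[-0.003,0.037,-0.004],[0,0,-2.9],1]
    - [[-0.004,0.036,-0.004],[0,0,-2.9],1]
    - [[-0.007,0.037,-0.004],[0,0,-2.9],1]
    - [[-0.008,0.035,-0.004],[0,0,-3.0],1]

```text
t: 1.75
eef_pos: [0.5988, -0.1883, 0.2905]
ee_rot: [-3.142, -0.0, 2.721]
force: [0.2, -1.0, 0.0]
width: 0.0878
```

Run:
```python
from plan import *
p,d,c,s=grab('wrist','w1'); print(np.round(s['q'],4),s['eef_pos'],s['ee_rot'],s['t'],s['qd'].round(3))
np.save('pics/w1P.npy',pts('wrist',d,c,s))
cv2.imwrite('pics/w1b.png',cv2.resize(p[:,:,::-1],(800,600)))
```

```text
[ 5.8000e-03  2.4920e-01  2.3000e-03 -2.0000e-04 -1.3243e+00 -4.2660e-01] [ 0.59884984 -0.18829142  0.29048733] [-3.14157929e+00 -3.88431584e-04  2.72070733e+00] 1.75 [ 0.467  0.206  0.358  0.001 -0.154  0.058]
```

View pics/w1b.png

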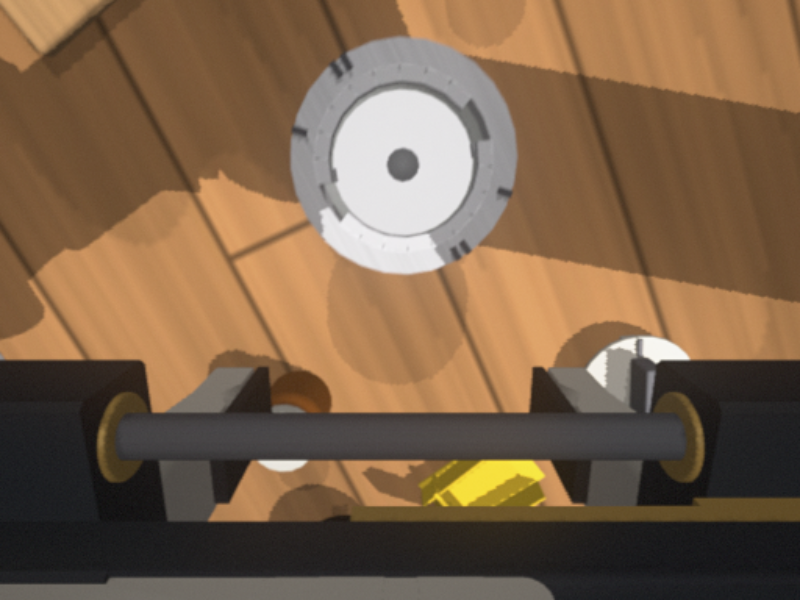

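Run:
```python
from plan import *
z=np.load('pics/w1.npz'); c=viewer.calibration('wrist'); s=dict(eef_pos=z['pos'],ee_rot=z['rot'])
P=np.load('pics/w1P.npy')
M=T(s)@c['tool_from_camera']; f=192/np.tan(np.radians(c['fov_y'])/2)
def ray(u,v,h):
    d=M[:3,:3]@np.array([(u-c['cx'])/f,-(v-c['cy'])/f,-1]); o=M[:3,3]; return (o+d*(h-o[2])/d[2])
k=512/800
print('depth pt check',P[int(60*k),int(400*k)])
g=cv2.cvtColor(z['p'],cv2.COLOR_RGB2HSV)
# collar from depth points
a=P.reshape(-1,3); a=a[(abs(a[:,2]-.15)<.006)&(abs(a[:,0]-.567)<.1)&(abs(a[:,1]+.257)<.1)]
print(len(a),cv2.minEnclosingCircle(a[:,:2].astype(np.float32)))
# rim via image coords to ray at z .15: outer edge points
for nm,uv in dict(slotA=(474,118),slotB=(335,201),ribA=(300,132),ribB=(505,192),pA=(341,66),pB=(460,250)).items(): print(nm,np.round(ray(uv[0]*k,uv[1]*k,.150),4))
S=lambda u,v,h=.15: ray(u*k,v*k,h)[:2]
for a,b in [((474,118),(335,201)),((300,132),(505,192)),((341,66),(460,250))]:
    A,B=S(*a),S(*b); print((A+B)/2,np.linalg.norm(A-B)/2,np.degrees(np.arctan2(*(A-B)[::-1])))
im=cv2.resize(z['p'][15:185,170:345,::-1],None,fx=3.4,fy=3.4,interpolation=cv2.INTER_CUBIC); cv2.imwrite('pics/w1c.png',im)
```

```text
depth pt check [ 0.54489794 -0.30778307  0.150207  ]
9604 ((0.5648108124732971, -0.2598119080066681), 0.06422949582338333)
slotA [ 0.5196 -0.2641  0.15  ]
slotB [ 0.6096 -0.2552  0.15  ]
ribA [ 0.6108 -0.2969  0.15  ]
ribB [ 0.5183 -0.2198  0.15  ]
pA [ 0.5753 -0.3179  0.15  ]
pB [ 0.5545 -0.1995  0.15  ]
[ 0.56458301 -0.25962342] 0.04519833879133285 -174.34563989338344
[ 0.56454063 -0.25836764] 0.06025028924562162 -39.800651813176096
[ 0.56490209 -0.25866475] 0.06010635251900232 -80.06272428392221
```

View pics/w1c.png

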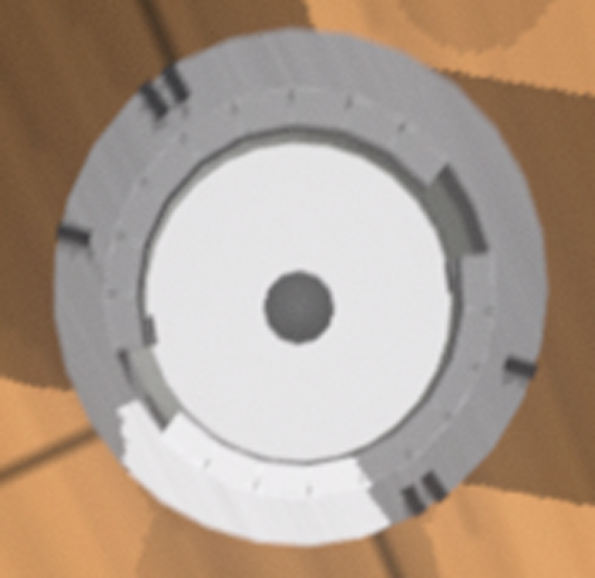

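```bash
cat >> plan.py <<'E'
def go(wps,start=None):
    M=np.load('cmd.npy') if start is None else start
    M,_=plan(M,wps); np.save('cmd.npy',M)
E
python3 - <<'E'
from plan import *
M0=mk([.598,-.1895,.2902],[3.1411,.0007,2.7183])
go([(down(.58,.12,.27,3.05),8,1),(down(.56,.295,.26,np.pi),6,1),(down(.56,.295,.26,np.pi),2,1)],M0)
E
```

```text
[[[0.018,0.034,0.003],[0.0,0.0,-2.4],1],[[0.016,0.035,0.002],[0.0,0.0,-2.4],1],[[0.015,0.036,0.003],[0.0,0.0,-2.3],1],[[0.014,0.036,0.002],[0.0,0.0,-2.4],1],[[0.012,0.037,0.003],[0.0,0.0,-2.4],1],[[0.01,0.038,0.002],[0.0,0.0,-2.4],1],[[0.009,0.037,0.003],[0.0,0.0,-2.3],1],[[0.008,0.038,0.002],[0.0,0.0,-2.4],1]]
[[[0.006,0.029,0.002],[0.0,0.0,-0.9],1],[[0.005,0.029,0.001],[0.0,0.0,-0.9],1],[[0.005,0.029,0.002],[0.0,0.0,-0.8],1],[[0.005,0.029,0.002],[0.0,0.0,-0.9],1],[[0.004,0.029,0.002],[0.0,0.0,-0.9],1],[[0.004,0.029,0.001],[0.0,0.0,-0.9],1],[[0.0,0.0,0.0],[0.0,0.0,0.0],1],[[0.0,0.0,0.0],[0.0,0.0,0.0],1]]
final [0.56   0.295  0.2602] [ 3.1414e+00  8.0000e-04 -3.1408e+00] 16 rows
```

>>> step_arm:
  targets:
    - [[0.018,0.034,0.003],[0,0,-2.4],1]
    - [[0.016,0.035,0.002],[0,0,-2.4],1]
    - [[0.015,0.036,0.003],[0,0,-2.3],1]
    - [[0.014,0.036,0.002],[0,0,-2.4],1]
    - [[0.012,0.037,0.003],[0,0,-2.4],1]
    - [[0.01,0.038,0.002],[0,0,-2.4],1]
    - [[0.009,0.037,0.003],[0,0,-2.3],1]
    - [[0.008,0.038,0.002],[0,0,-2.4],1]

```text
t: 2.6
eef_pos: [0.5792, 0.1208, 0.2702]
ee_rot: [-3.141, -0.0, 3.052]
force: [-0.4, -0.7, -0.4]
width: 0.0876
```

>>> step_arm:
  targets:
    - [[0.006,0.029,0.002],[0,0,-0.9],1]
    - [[0.005,0.029,0.001],[0,0,-0.9],1]
    - [[0.005,0.029,0.002],[0,0,-0.8],1]
    - [[0.005,0.029,0.002],[0,0,-0.9],1]
    - [[0.004,0.029,0.002],[0,0,-0.9],1]
    - [[0.004,0.029,0.001],[0,0,-0.9],1]
    - [[0,0,0],[0,0,0],1]
    - [[0,0,0],[0,0,0],1]

```text
t: 3.4
eef_pos: [0.5596, 0.2951, 0.26]
ee_rot: [-3.141, -0.001, -3.14]
force: [-0.1, 0.9, -0.0]
width: 0.0876
```

Run:
```python
from plan import *
p,d,c,s=grab('wrist','w2'); print(np.round(s['q'],4),s['eef_pos'],s['ee_rot'],s['t'],s['qd'].round(3))
P=pts('wrist',d,c,s); np.save('pics/w2P.npy',P)
cv2.imwrite('pics/w2b.png',cv2.resize(p[:,:,::-1],(800,600)))
a=P.reshape(-1,3)
def sel(x0,x1,y0,y1,z0,z1): 
    return a[(a[:,0]>x0)&(a[:,0]<x1)&(a[:,1]>y0)&(a[:,1]<y1)&(a[:,2]>z0)&(a[:,2]<z1)]
g=sel(.6,.7,.19,.28,.095,.115); print('griptop',len(g),cv2.minAreaRect(g[:,:2].astype(np.float32)),np.median(g,0))
g=sel(.4,.72,.16,.31,.0365,.042);print('panrim',len(g),cv2.minAreaRect(g[:,:2].astype(np.float32)),np.percentile(g,[.5,99.5],axis=0))
I=np.zeros((600,500,3),np.uint8)
for q,cc in zip(a,p.reshape(-1,3)):
    x=int((q[1]-.15)*2000*1.2);y=int((q[0]-.42)*2000)
    if 0<=x<500 and 0<=y<600 and q[2]>0: cv2.circle(I,(x,y),1,tuple(int(t) for t in cc[::-1]),-1)
cv2.imwrite('pics/w2t.png',I)
```

```text
[ 7.9320e-01  2.7180e-01 -3.5700e-02 -1.0000e-04 -1.2645e+00 -7.9120e-01] [0.55964785 0.29510415 0.25997023] [-3.14085495e+00 -8.46901763e-04 -3.13958480e+00] 3.4 [-0.019 -0.013 -0.005  0.002 -0.     0.002]
griptop 530 ((0.6488743424415588, 0.23491083085536957), (0.014599094167351723, 0.02864755317568779), 0.3392300009727478) [0.64715284 0.23420559 0.10555841]
panrim 2818 ((0.5609539747238159, 0.23547260463237762), (0.09789282083511353, 0.2498195469379425), 89.53582763671875) [[0.43655844 0.18599767 0.0365051 ]
 [0.68541717 0.28458031 0.03955659]]
```

View pics/w2b.png

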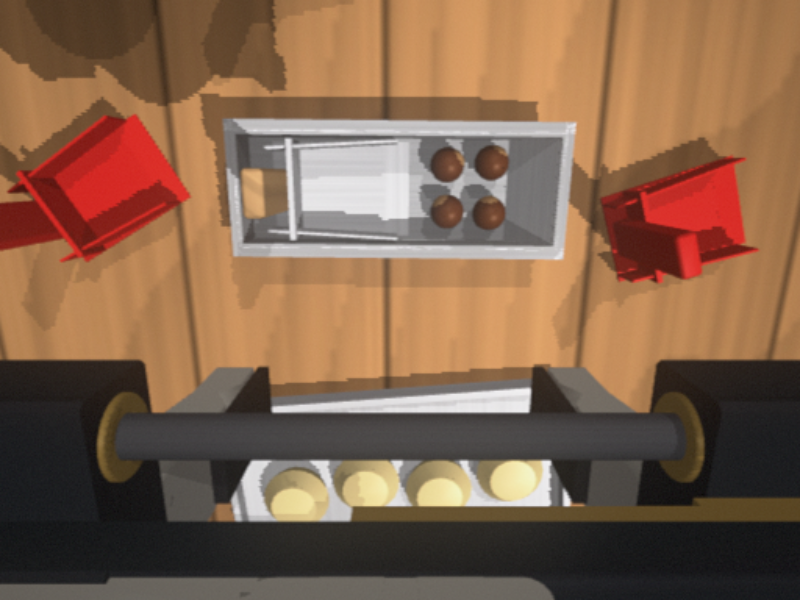

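View pics/w2t.png

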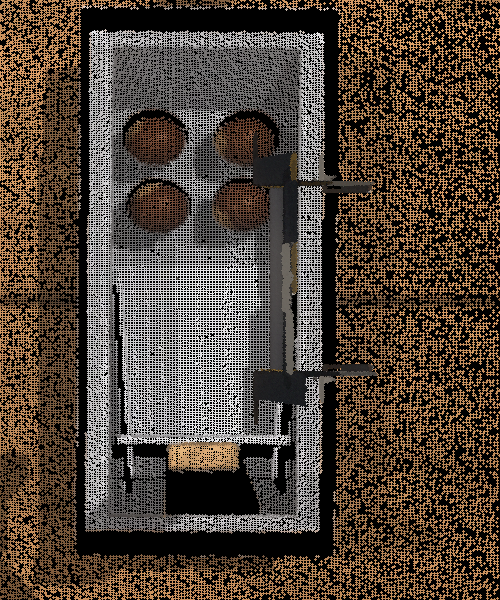

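Run:
```python
from plan import *
go([(down(.649,.235,.14,np.pi),6,1),(down(.649,.235,.059,np.pi),6,1),(down(.649,.235,.059,np.pi),4,-1)])
```

```text
[[[-0.015,-0.01,0.02],[0.0,0.0,0.0],1],[[-0.015,-0.01,0.02],[0.0,0.0,0.0],1],[[-0.014,-0.01,0.02],[0.0,0.0,0.0],1],[[-0.015,-0.01,0.02],[0.0,0.0,0.0],1],[[-0.015,-0.01,0.02],[0.0,0.0,0.0],1],[[-0.015,-0.01,0.02],[0.0,0.0,0.0],1],[[0.0,0.0,0.014],[0.0,0.0,0.0],1],[[0.0,0.0,0.013],[0.0,0.0,0.0],1]]
[[[0.0,0.0,0.014],[0.0,0.0,0.0],1],[[0.0,0.0,0.013],[0.0,0.0,0.0],1],[[0.0,0.0,0.014],[0.0,0.0,0.0],1],[[0.0,0.0,0.013],[0.0,0.0,0.0],1],[[0.0,0.0,0.0],[0.0,0.0,0.0],-1],[[0.0,0.0,0.0],[0.0,0.0,0.0],-1],[[0.0,0.0,0.0],[0.0,0.0,0.0],-1],[[0.0,0.0,0.0],[0.0,0.0,0.0],-1]]
final [0.6492 0.2351 0.0593] [ 3.1414e+00  8.0000e-04 -3.1408e+00] 16 rows
```

>>> step_arm:
  targets:
    - [[-0.015,-0.01,0.02],[0,0,0],1]
    - [[-0.015,-0.01,0.02],[0,0,0],1]
    - [[-0.014,-0.01,0.02],[0,0,0],1]
    - [[-0.015,-0.01,0.02],[0,0,0],1]
    - [[-0.015,-0.01,0.02],[0,0,0],1]
    - [[-0.015,-0.01,0.02],[0,0,0],1]
    - [[0,0,0.014],[0,0,0],1]
    - [[0,0,0.013],[0,0,0],1]

```text
t: 4.25
eef_pos: [0.6491, 0.2335, 0.1126]
ee_rot: [-3.141, -0.001, 3.141]
force: [0.3, -0.2, 0.7]
width: 0.0876
```

>>> step_arm:
  targets:
    - [[0,0,0.014],[0,0,0],1]
    - [[0,0,0.013],[0,0,0],1]
    - [[0,0,0.014],[0,0,0],1]
    - [[0,0,0.013],[0,0,0],1]
    - [[0,0,0],[0,0,0],-1]
    - [[0,0,0],[0,0,0],-1]
    - [[0,0,0],[0,0,0],-1]
    - [[0,0,0],[0,0,0],-1]
  grip_force: 45

```text
t: 5.05
eef_pos: [0.6495, 0.2351, 0.0604]
ee_rot: [3.141, 0.001, -3.14]
force: [0.0, -1.0, 0.4]
width: 0.0614
```

Run:
```python
from plan import *
p,d,c,s=grab('wrist','w3'); print(np.round(s['q'],4),s['eef_pos'],s['ee_rot'],s['t'],s['width'],s['force'])
p,d,c,s=grab('side','s3'); np.save('pics/s3P.npy',pts('side',d,c,s))
im=np.hstack([cv2.resize(p[230:350,150:310,::-1],(480,360),interpolation=cv2.INTER_CUBIC),np.load('pics/w3.npz')['p'][:360,96:416,::-1]]);cv2.imwrite('pics/m3.png',im)
```

```text
[ 6.287e-01  5.154e-01 -1.435e-01  2.000e-04 -9.105e-01 -6.277e-01] [0.64953874 0.2350863  0.06039065] [ 3.14090233e+00  1.16457017e-03 -3.14049023e+00] 5.05 0.061359544709905046 [ 0.0443271  -1.03874984  0.44957059]
```

View pics/m3.png

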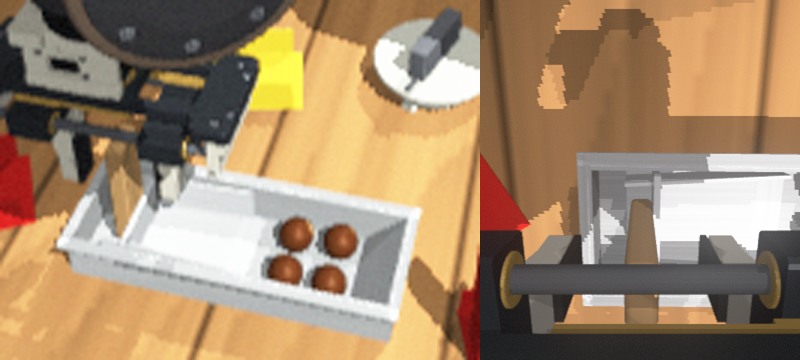

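>>> step_arm:
  targets:
    - [[0,0,0],[0,0,0],-1]
    - [[0,0,0],[0,0,0],-1]
    - [[0,0,0],[0,0,0],-1]
    - [[0,0,0],[0,0,0],-1]
    - [[0,0,0],[0,0,0],-1]
    - [[0,0,0],[0,0,0],-1]
    - [[0,0,0],[0,0,0],-1]
    - [[0,0,0],[0,0,0],-1]

```text
t: 5.95
eef_pos: [0.6491, 0.2348, 0.0596]
ee_rot: [-3.142, -0.0, -3.141]
force: [-0.4, 0.4, 0.5]
width: 0.0139
```

Run:
```python
from plan import *
s=arm.get_state(); print(s['eef_pos'],s['width'],s['force'],s['moment'])
D=[([-.9519,.3593,.0112,-1.2241],[.21908,-.63798,.22571]),([.0058,.2492,.0023,-1.3243],[.59885,-.18829,.29049]),([.7932,.2718,-.0357,-1.2645],[.55965,.2951,.25997]),([.6287,.5154,-.1435,-.9105],[.64954,.23509,.06039])]
for q,p in D: print(np.hypot(*p[:2])*np.sin(q[0]-np.arctan2(p[1],p[0])), np.pi/2+q[3]-q[1]+q[2])
from scipy.optimize import least_squares
def res(x):
    o=[]
    for q,p in D:
        th=q[1]-q[2]; r=np.sqrt(p[0]**2+p[1]**2-.1915**2)
        o+=[x[0]+x[1]*np.sin(q[1])+x[2]*np.cos(th)+x[3]*np.sin(th)-r, x[4]+x[1]*np.cos(q[1])-x[2]*np.sin(th)+x[3]*np.cos(th)-p[2]]
    return o
f=least_squares(res,[.1,.4,.4,0,-.1]); print(f.x,f.cost,np.round(f.fun,4))
```

```text
[0.64908877 0.23475203 0.05956649] 0.013851994006652673 [-0.44356597  0.41764294  0.49320105] [0.01481969 0.0857294  0.04321092]
0.19167064306857173 -0.0014036732051034163
0.1917601434973075 -0.00040367320510347957
0.19177478426176814 -0.001203673205103388
0.1918513838468303 0.001396326794896624
[ 0.00096872  0.59620002  0.4622121   0.00546214 -0.17971304] 1.0071744434436168e-07 [ 0.0002  0.0002 -0.0003 -0.0001  0.0002 -0.0001 -0.0001 -0.    ]
```

>>> step_arm:
  targets:
    - [[0.006,0,0.001],[0,0,0],-1]
    - [[0.007,0,0],[0,0,0],-1]
    - [[0.007,0,0],[0,0,0],-1]
    - [[0.007,0,0],[0,0,0],-1]
    - [[0.007,0,0],[0,0,0],-1]
    - [[0.007,0,0],[0,0,0],-1]
    - [[0.007,0,0],[0,0,0],-1]
    - [[0.007,0,0],[0,0,0],-1]

```text
t: 6.75
eef_pos: [0.5947, 0.2353, 0.0597]
ee_rot: [3.14, 0.003, -3.14]
force: [5.5, 0.4, 5.8]
width: 0.0137
```

Run:
```python
from plan import *
p,d,c,s=grab('wrist','w4'); print(s['eef_pos'],s['ee_rot'],s['t'],s['width'],s['force'],s['moment'])
p,d,c,s=grab('side','s4'); np.save('pics/s4P.npy',pts('side',d,c,s))
im=np.hstack([cv2.resize(p[230:350,170:330,::-1],(480,360),interpolation=cv2.INTER_CUBIC),np.load('pics/w4.npz')['p'][:360,96:416,::-1]]);cv2.imwrite('pics/m4.png',im)
```

```text
[0.59468445 0.2353445  0.05968001] [ 3.14035806e+00  2.70333408e-03 -3.13994297e+00] 6.75 0.013743894462849503 [5.46969937 0.37368181 5.7886534 ] [ 0.09873957 -1.3969106  -0.01519231]
```

View pics/m4.png

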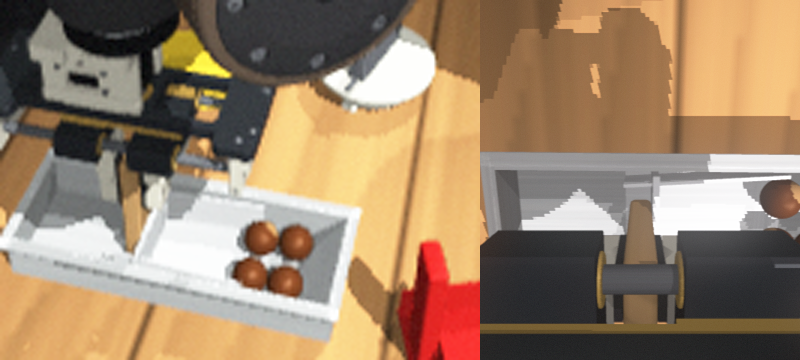

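>>> step_arm:
  targets:
    - [[0.004,0,0],[0,0,0],-1]
    - [[0.004,0,0],[0,0,0],-1]
    - [[0.004,0,0],[0,0,0],-1]
    - [[0.004,0,0],[0,0,0],-1]
    - [[0.004,0,0],[0,0,0],-1]
    - [[0.003,0,0],[0,0,0],-1]
    - [[0,0,0],[0,0,0],-1]
    - [[0,0,0],[0,0,0],-1]

```text
t: 7.65
eef_pos: [0.5716, 0.2354, 0.0595]
ee_rot: [3.141, 0.002, -3.14]
force: [3.2, 1.0, 6.3]
width: 0.0138
```

Run:
```python
from plan import *
s=arm.get_state(); print(s['eef_pos'],s['ee_rot'],s['t'],s['width'],s['force'],s['moment'])
p,d,c,s=grab('side','s5'); P=pts('side',d,c,s)
hsv=cv2.cvtColor(p,cv2.COLOR_RGB2HSV)
b=(p[:,:,0]>40)&(p[:,:,0]<170)&(p[:,:,0]>1.6*p[:,:,1])&(P[:,:,1]>.19)&(P[:,:,1]<.29)&(P[:,:,0]>.43)&(P[:,:,0]<.57)&(P[:,:,2]>.005)&(P[:,:,2]<.06)
n,l,st,ce=cv2.connectedComponentsWithStats(b.astype(np.uint8))
for i in range(1,n):
    if st[i,4]>15: print(ce[i],st[i,4],np.round(np.median(P[l==i],0),4))
cv2.imwrite('pics/m5.png',cv2.resize(p[230:350,170:330,::-1],(640,480),interpolation=cv2.INTER_CUBIC))
```

```text
[0.57161752 0.23535478 0.05953523] [ 3.14050396e+00  1.83831690e-03 -3.13999017e+00] 7.65 0.013755934736646602 [3.18111436 0.98416527 6.34318483] [ 0.27945209 -0.66292571  0.04213333]
[263.79375 309.5125 ] 160 [0.4851 0.221  0.0267]
[262.1969697  322.67424242] 132 [0.4799 0.2583 0.0302]
```

View pics/m5.png

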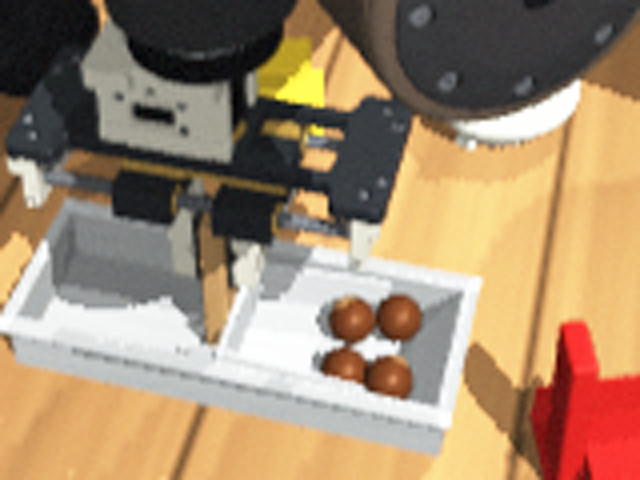

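```bash
cat >> plan.py <<'E'
def scoop_pose(pt,off,theta,yaw):
    """tool pose with point 'off' (tool coords) at world pt, mouth-up tilt theta deg about tool y"""
    Rm=R.from_euler('xyz',[np.pi,0,yaw])*R.from_euler('y',theta,degrees=True)
    M=np.eye(4);M[:3,:3]=Rm.as_matrix();M[:3,3]=np.array(pt)-Rm.apply(off);return M
HEEL=np.array([-.010,0,.0565]); LIP=np.array([.095,0,.0565])
E
python3 - <<'E'
from plan import *
M0=mk([.571,.2354,.0588],[np.pi,0,np.pi])
hz=M0[2,3]-.0565
go([(scoop_pose([.576,.2354,hz+.0005],HEEL,5,np.pi),2,-1),(scoop_pose([.571,.2354,hz+.001],HEEL,10,np.pi),2,-1),(scoop_pose([.570,.2354,hz+.001],HEEL,20,np.pi),4,-1)],M0)
E
```

```text
[[[0.0,0.0,-0.001],[0.0,2.5,0.0],-1],[[0.0,0.0,0.0],[0.0,2.5,0.0],-1],[[0.0,0.0,0.0],[0.0,2.5,0.0],-1],[[0.0,0.0,-0.001],[0.0,2.5,0.0],-1],[[-0.002,0.0,0.0],[0.0,2.5,0.0],-1],[[-0.002,0.0,0.0],[0.0,2.5,0.0],-1],[[-0.003,0.0,-0.001],[0.0,2.5,0.0],-1],[[-0.002,0.0,0.0],[0.0,2.5,0.0],-1]]
final [0.5801 0.2354 0.0596] [ 3.1416 -0.3491  3.1416] 8 rows
```

>>> step_arm:
  targets:
    - [[0,0,-0.001],[0,2.5,0],-1]
    - [[0,0,0],[0,2.5,0],-1]
    - [[0,0,0],[0,2.5,0],-1]
    - [[0,0,-0.001],[0,2.5,0],-1]
    - [[-0.002,0,0],[0,2.5,0],-1]
    - [[-0.002,0,0],[0,2.5,0],-1]
    - [[-0.003,0,-0.001],[0,2.5,0],-1]
    - [[-0.002,0,0],[0,2.5,0],-1]

```text
t: 8.5
eef_pos: [0.5796, 0.2347, 0.0593]
ee_rot: [-3.141, -0.352, -3.141]
force: [2.2, -0.1, 3.0]
width: 0.0136
```

Run:
```python
from plan import *
s=arm.get_state(); print(s['q'],s['eef_pos'],s['ee_rot'],s['t'],s['width'],s['force'],s['moment'])
p,d,c,s=grab('side','s6'); p2=grab('scene','c6')[0]
cv2.imwrite('pics/m6.png',np.hstack([cv2.resize(p[230:350,180:320,::-1],(420,360),interpolation=cv2.INTER_CUBIC),cv2.resize(p2[160:250,330:420,::-1],(360,360),interpolation=cv2.INTER_CUBIC)]))
```

```text
[ 0.57390512  0.61795921  0.06505388 -0.1938598  -1.32171739 -0.49612793] [0.57963738 0.23466454 0.0593463 ] [-3.14147876 -0.35181251 -3.14058994] 8.5 0.013568279782438738 [ 2.2325282  -0.05255611  2.9794506 ] [-0.04466889 -1.64150159  0.06736938]
```

View pics/m6.png

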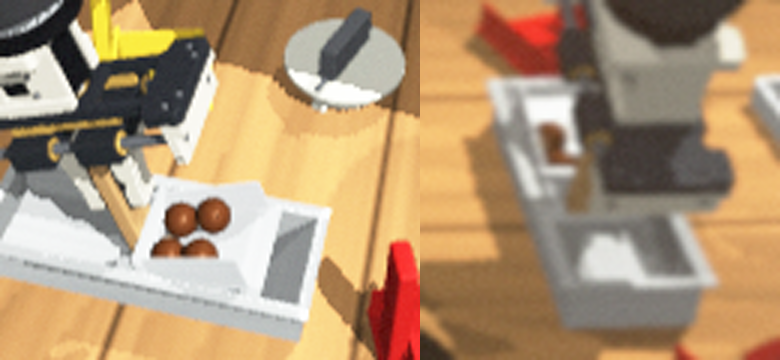

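```bash
cat >> plan.py <<'E'
A1,L2,L4,A3,DZ=0.00096872,0.59620002,0.4622121,0.00546214,-0.17971304
LAT=.1918
E
python3 - <<'E'
from plan import *
q=np.array([ 0.57390512 , 0.61795921 , 0.06505388 ,-0.1938598 , -1.32171739 ,-0.49612793]);p=np.array([0.57963738, 0.23466454, 0.0593463]);e=[-3.14147876, -0.35181251, -3.14058994]
tz=R.from_euler('xyz',e).as_matrix()[:,2]
th=q[1]-q[2]
rp=A1+L2*np.sin(q[1])+L4*np.cos(th)+A3*np.sin(th); zz=DZ+L2*np.cos(q[1])-L4*np.sin(th)+A3*np.cos(th)
for L6 in np.arange(.1,.45,.05):
    W=p-L6*tz; 
    Wp=R.from_euler('z',-q[0]).apply(W); print(round(L6,2),Wp-[rp,-LAT,zz+L6])
# orientation check
th=q[1]-q[2]
F=R.from_euler('z',q[0])*R.from_euler('y',th)  # forearm: x along forearm
T0=R.from_euler('xyz',e)
for s4 in (1,-1):
  for s6 in (1,-1):
    RR=F*R.from_euler('x',s4*q[3])*R.from_euler('y',-q[4])*R.from_euler('x',s6*q[5])
    print(s4,s6,(RR.inv()*T0).as_matrix().round(2).tolist())
E
```

```text
0.1 [-0.0994639   0.05550381 -0.01491811]
0.15 [-0.08498192  0.04616868 -0.01798063]
0.2 [-0.07049993  0.03683354 -0.02104314]
0.25 [-0.05601794  0.02749841 -0.02410566]
0.3 [-0.04153595  0.01816328 -0.02716818]
0.35 [-0.02705396  0.00882814 -0.03023069]
0.4 [-0.01257198 -0.00050699 -0.03329321]
1 1 [[-0.19, -0.31, 0.93], [0.86, 0.41, 0.31], [-0.48, 0.86, 0.19]]
1 -1 [[-0.19, -0.31, 0.93], [0.06, 0.94, 0.33], [-0.98, 0.12, -0.16]]
-1 1 [[0.0, 0.0, 1.0], [0.84, 0.55, -0.0], [-0.55, 0.84, 0.0]]
-1 -1 [[0.0, 0.0, 1.0], [-0.0, 1.0, -0.0], [-1.0, -0.0, 0.0]]
```

```bash
cat > kin.py <<'E'
from plan import *
from scipy.optimize import least_squares
C=np.array([[0,0,1.],[0,1,0],[-1,0,0]])
def fk(q,x):
    A1,L2,L4,A3,d1,lat,L6=x[:7]
    th=q[1]-q[2]
    rp=A1+L2*np.sin(q[1])+L4*np.cos(th)+A3*np.sin(th); zz=d1+L2*np.cos(q[1])-L4*np.sin(th)+A3*np.cos(th)
    F=R.from_euler('z',q[0])*R.from_euler('y',th)*R.from_euler('x',-q[3])*R.from_euler('y',-q[4])
    p=R.from_euler('z',q[0]).apply([rp,-lat,zz])+F.apply([L6,0,0])
    M=np.eye(4);M[:3,:3]=(F*R.from_euler('x',-q[5])).as_matrix()@C;M[:3,3]=p;return M
D=[([-.95188,.35933,.01115,-.0003,-1.22414,-.2881],[.21908,-.63798,.22571]),([.0058,.2492,.0023,-.0002,-1.3243,-.4266],[.59885,-.18829,.29049]),([.7932,.2718,-.0357,-.0001,-1.2645,-.7912],[.55965,.2951,.25997]),([.6287,.5154,-.1435,.0002,-.9105,-.6277],[.64954,.23509,.06039]),
([ 0.57390512 , 0.61795921 , 0.06505388 ,-0.1938598 , -1.32171739 ,-0.49612793],[0.57963738, 0.23466454, 0.0593463])]
E
python3 - <<'E'
from kin import *
f=least_squares(lambda x: np.concatenate([fk(q,x)[:3,3]-p for q,p in D]),[0,.59,.46,0,.2,.19,.38]); print(f.x.round(4),np.abs(f.fun).max())
f=least_squares(lambda x: np.concatenate([fk(q,np.r_[x[:3],0,x[3:]])[:3,3]-p for q,p in D]),[0,.59,.46,.2,.19,.38]); print(f.x.round(4),np.abs(f.fun).max())
E
```

```text
[-0.0461  0.7155  0.5005 -0.0762  0.2465  0.1939  0.4531] 0.017303322940929643
[-0.0429  0.6237  0.5004  0.2336  0.1928  0.4249] 0.020917098231447738
```

```bash
cat >> kin.py <<'E'
def fk(q,x):
    A1,L2,L4,A3,d1,lat,L6,c=x
    th=q[1]-q[2]
    rp=A1+L2*np.sin(q[1])+L4*np.cos(th)+A3*np.sin(th); zz=d1+L2*np.cos(q[1])-L4*np.sin(th)+A3*np.cos(th)
    F=R.from_euler('z',q[0])*R.from_euler('y',th)*R.from_euler('x',-q[3])*R.from_euler('y',-q[4])
    p=R.from_euler('z',q[0]).apply([rp,-lat,zz])+F.apply([L6,-c,0])
    M=np.eye(4);M[:3,:3]=(F*R.from_euler('x',-q[5])).as_matrix()@C;M[:3,3]=p;return M
E
python3 - <<'E'
from kin import *
for A3 in (None,0):
  for lat in (None,0):
    def ex(x): return np.r_[x[:3],x[3] if A3 is None else 0,x[4],x[5] if lat is None else 0,x[6:]]
    f=least_squares(lambda x: np.concatenate([fk(q,ex(x))[:3,3]-p for q,p in D]),[0,.59,.46,0,.2,.0,.38,.19]); print(ex(f.x).round(4),np.abs(f.fun).max())
E
```

```text
[-2.000e-04  6.017e-01  4.638e-01 -1.000e-04  1.989e-01  1.000e-04
  3.781e-01  1.917e-01] 2.715351875381966e-05
[-1.000e-04  6.017e-01  4.638e-01 -1.000e-04  1.989e-01  0.000e+00
  3.780e-01  1.918e-01] 2.8278503318407422e-05
[-2.000e-04  6.016e-01  4.638e-01  0.000e+00  1.989e-01  0.000e+00
  3.780e-01  1.918e-01] 2.842085476473244e-05
[-1.000e-04  6.016e-01  4.638e-01  0.000e+00  1.989e-01  0.000e+00
  3.780e-01  1.918e-01] 2.891530521481611e-05
```

```bash
cat >> kin.py <<'E'
X=np.array([0,.6016,.4638,0,.1989,0,.378,.1918])
LO=np.array([-3.07,-1.43,-1.02,-3.03,-3.05,-3.03]);HI=np.array([3.07,2.12,1.25,1.67,0,3.03])
def ik(M,q0):
    def r(q):
        N=fk(q,X); return np.r_[(N[:3,3]-M[:3,3])*5,R.from_matrix(N[:3,:3].T@M[:3,:3]).as_rotvec()]
    f=least_squares(r,np.clip(q0,LO+.001,HI-.001),bounds=(LO,HI)); return f.x,np.abs(f.fun).max()
G=np.array([.5647,-.2592])
E
python3 - <<'E'
from kin import *
q0=np.array([-.1,.3,0,0,-1.2,-.4])
for yawd in range(90,280,15):
    yaw=np.radians(yawd); m=np.array([np.cos(yaw),np.sin(yaw)])
    q=q0.copy(); q[5]=(yaw-np.pi)-q[0]; out=[]
    for th in [12,0,-15,-30,-45,-60,-70]:
        lip=np.r_[G-.012*m,.162]
        q,e=ik(scoop_pose(lip,LIP,th,yaw),q); out.append((th,round(e,4),np.round(np.min(np.r_[q-LO,HI-q]),2)))
    print(yawd,out,q.round(2))
E
```

```text
90 [(12, np.float64(0.0), np.float64(1.09)), (0, np.float64(0.0), np.float64(1.02)), (-15, np.float64(0.0), np.float64(0.78)), (-30, np.float64(0.0), np.float64(0.56)), (-45, np.float64(0.0), np.float64(0.39)), (-60, np.float64(0.0), np.float64(0.29)), (-70, np.float64(0.0), np.float64(0.24))] [ 0.32  0.38 -0.78  1.14 -1.37 -2.75]
105 [(12, np.float64(0.0), np.float64(1.0)), (0, np.float64(0.0), np.float64(1.07)), (-15, np.float64(0.0), np.float64(0.78)), (-30, np.float64(0.0), np.float64(0.48)), (-45, np.float64(0.0), np.float64(0.24)), (-60, np.float64(0.0), np.float64(0.09)), (-70, np.float64(0.0), np.float64(0.02))] [ 0.22  0.26 -1.    1.49 -1.23 -2.8 ]
120 [(12, np.float64(0.0), np.float64(0.93)), (0, np.float64(0.0), np.float64(1.11)), (-15, np.float64(0.0), np.float64(0.79)), (-30, np.float64(0.0), np.float64(0.42)), (-45, np.float64(0.0), np.float64(0.13)), (-60, np.float64(0.0571), np.float64(0.0)), (-70, np.float64(0.124), np.float64(0.0))] [ 0.12  0.16 -1.02  1.64 -1.07 -2.66]
135 [(12, np.float64(0.0), np.float64(0.89)), (0, np.float64(0.0), np.float64(1.13)), (-15, np.fl
[... 2553 characters left out ...]
.86  0.53  0.19 -1.12 -1.75  2.01]
255 [(12, np.float64(0.0), np.float64(0.76)), (0, np.float64(0.0), np.float64(0.88)), (-15, np.float64(0.0), np.float64(1.02)), (-30, np.float64(0.0), np.float64(1.11)), (-45, np.float64(0.0), np.float64(1.0)), (-60, np.float64(0.0), np.float64(0.91)), (-70, np.float64(0.0), np.float64(0.87))] [-0.79  0.64  0.38 -1.06 -1.95  2.03]
270 [(12, np.float64(0.0), np.float64(0.64)), (0, np.float64(0.0), np.float64(0.81)), (-15, np.float64(0.0), np.float64(1.03)), (-30, np.float64(0.0), np.float64(1.06)), (-45, np.float64(0.0), np.float64(0.9)), (-60, np.float64(0.0), np.float64(0.76)), (-70, np.float64(0.0), np.float64(0.69))] [-0.71  0.74  0.56 -1.01 -2.15  2.05]
```

```bash
cat >> plan.py <<'E'
def ease(A,W,n,g):
    "min-jerk split into n single-row waypoints"
    rv=R.from_matrix(A[:3,:3].T@W[:3,:3]).as_rotvec(); o=[]
    for i in range(1,n+1):
        s=i/n; s=s**3*(10-15*s+6*s*s)
        M=np.eye(4);M[:3,3]=A[:3,3]+s*(W[:3,3]-A[:3,3]);M[:3,:3]=A[:3,:3]@R.from_rotvec(rv*s).as_matrix();o.append((M,1,g))
    return o
E
python3 - <<'E'
from kin import *
M0=np.load('cmd.npy'); A=M0.copy(); A[2,3]+=.09
yaw=np.radians(225); m=np.array([np.cos(yaw),np.sin(yaw)])
B=scoop_pose(np.r_[G-.014*m,.20],LIP,20,yaw); print(B[:3,3])
w=ease(M0,A,6,-1)+ease(A,B,18,-1)
go(w,M0)
q=np.array([.574,.618,.065,-.19,-1.32,-.5])
for x,_,_ in w[::4]+[w[-1]]: q,e=ik(x,q); print(x[:3,3].round(3),q.round(2),e.round(4))
E
```

```text
[ 0.65138771 -0.17251229  0.22060072]
[[[0.001,0.0,-0.003],[0.0,0.0,0.0],-1],[[0.005,0.0,-0.015],[0.0,0.0,0.0],-1],[[0.009,0.0,-0.024],[0.0,0.0,0.0],-1],[[0.009,0.0,-0.025],[0.0,0.0,0.0],-1],[[0.006,0.0,-0.015],[0.0,0.0,0.0],-1],[[0.001,0.0,-0.003],[0.0,0.0,0.0],-1],[[0.0,-0.001,0.0],[0.0,0.0,-0.1],-1],[[-0.001,-0.004,-0.001],[0.2,0.0,-0.4],-1]]
[[[-0.001,-0.009,-0.002],[0.3,0.0,-1.0],-1],[[-0.001,-0.017,-0.003],[0.7,0.0,-1.7],-1],[[-0.001,-0.024,-0.005],[0.9,0.0,-2.5],-1],[[0.0,-0.031,-0.006],[1.1,0.0,-3.2],-1],[[0.002,-0.037,-0.006],[1.4,0.0,-3.7],-1],[[0.004,-0.041,-0.006],[1.5,0.0,-4.2],-1],[[0.008,-0.042,-0.004],[1.6,0.0,-4.3],-1],[[0.012,-0.042,-0.004],[1.6,0.0,-4.4],-1]]
[[[0.013,-0.039,-0.003],[1.5,0.0,-4.2],-1],[[0.015,-0.034,-0.001],[1.4,0.0,-3.7],-1],[[0.015,-0.028,0.0],[1.1,0.0,-3.2],-1],[[0.012,-0.021,0.0],[0.9,0.0,-2.5],-1],[[0.009,-0.014,0.0],[0.6,0.0,-1.7],-1],[[0.006,-0.008,0.0],[0.4,0.0,-1.0],-1],[[0.003,-0.004,0.001],[0.2,0.0,-0.4],-1],[[0.0,0.0,0.0],[0.0,0.0,-0.1],-1]]
final [ 0.651  -0.1723  0.2202] [-3.1415 -0.3491 -2.3559] 24 rows
[0.58  0.235 0.063] [ 0.57  0.61  0.07 -0.19 -1.32 -0.5 ] 0.0
[0.58  0.235 0.146] [ 0.58  0.54  0.14 -0.19 -1.47 -0.53] 0.0
[0.583 0.221 0.152] [ 0.56  0.54  0.14 -0.18 -1.48 -0.49] 0.0
[0.601 0.114 0.171] [ 0.46  0.51  0.11 -0.08 -1.51 -0.2 ] 0.0
[ 0.63  -0.051  0.199] [ 0.28  0.49  0.07  0.09 -1.49  0.24] 0.0
[ 0.649 -0.158  0.218] [ 0.16  0.49  0.07  0.19 -1.44  0.54] 0.0
[ 0.651 -0.173  0.221] [ 0.15  0.49  0.07  0.21 -1.44  0.58] 0.0
```

>>> step_arm:
  targets:
    - [[0.001,0,-0.003],[0,0,0],-1]
    - [[0.005,0,-0.015],[0,0,0],-1]
    - [[0.009,0,-0.024],[0,0,0],-1]
    - [[0.009,0,-0.025],[0,0,0],-1]
    - [[0.006,0,-0.015],[0,0,0],-1]
    - [[0.001,0,-0.003],[0,0,0],-1]
    - [[0,-0.001,0],[0,0,-0.1],-1]
    - [[-0.001,-0.004,-0.001],[0.2,0,-0.4],-1]

```text
t: 9.4
eef_pos: [0.5805, 0.2296, 0.1492]
ee_rot: [-3.141, -0.351, -3.131]
force: [0.2, 0.4, -2.3]
width: 0.0138
```

Run:
```python
from plan import *
s=arm.get_state(); print(s['eef_pos'],s['ee_rot'],s['t'],s['width'],s['force'],s['moment'])
p,d,c,s=grab('side','s7')
cv2.imwrite('pics/m7.png',cv2.resize(p[180:350,160:340,::-1],(635,600),interpolation=cv2.INTER_CUBIC))
```

```text
[0.58047275 0.22957013 0.14916227] [-3.14072199 -0.35121363 -3.13104657] 9.4 0.013839666689124647 [ 0.21908954  0.35817553 -2.25203451] [ 0.02555022 -1.34303842  0.02341376]
```

View pics/m7.png

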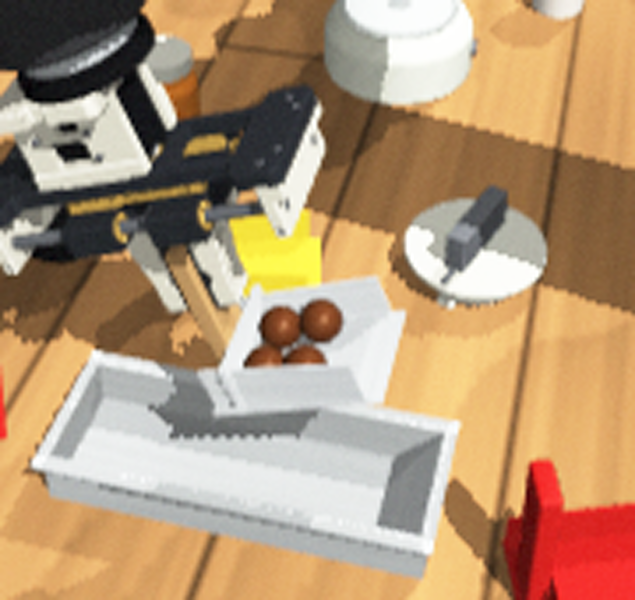

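All four nuts are in the lifted scoop. Carrying on to the grinder.

>>> step_arm:
  targets:
    - [[-0.001,-0.009,-0.002],[0.3,0,-1.0],-1]
    - [[-0.001,-0.017,-0.003],[0.7,0,-1.7],-1]
    - [[-0.001,-0.024,-0.005],[0.9,0,-2.5],-1]
    - [[0,-0.031,-0.006],[1.1,0,-3.2],-1]
    - [[0.002,-0.037,-0.006],[1.4,0,-3.7],-1]
    - [[0.004,-0.041,-0.006],[1.5,0,-4.2],-1]
    - [[0.008,-0.042,-0.004],[1.6,0,-4.3],-1]
    - [[0.012,-0.042,-0.004],[1.6,0,-4.4],-1]

```text
t: 10.25
eef_pos: [0.6231, -0.0139, 0.1915]
ee_rot: [3.141, -0.351, -2.663]
force: [-0.1, -0.2, -2.2]
width: 0.0137
```

>>> step_arm:
  targets:
    - [[0.013,-0.039,-0.003],[1.5,0,-4.2],-1]
    - [[0.015,-0.034,-0.001],[1.4,0,-3.7],-1]
    - [[0.015,-0.028,0],[1.1,0,-3.2],-1]
    - [[0.012,-0.021,0],[0.9,0,-2.5],-1]
    - [[0.009,-0.014,0],[0.6,0,-1.7],-1]
    - [[0.006,-0.008,0],[0.4,0,-1.0],-1]
    - [[0.003,-0.004,0.001],[0.2,0,-0.4],-1]
    - [[0,0,0],[0,0,-0.1],-1]

```text
t: 11.05
eef_pos: [0.6511, -0.1733, 0.2195]
ee_rot: [3.141, -0.35, -2.355]
force: [-0.3, 0.0, -2.7]
width: 0.0141
```

Run:
```python
from kin import *
s=arm.get_state(); print(s['eef_pos'],s['ee_rot'],s['t'],s['width'],s['force']); M=T(s)
p,d,c,s=grab('side','s8');P=pts('side',d,c,s)
p2,d2,c2,_=grab('scene','c8')
cv2.imwrite('pics/m8.png',np.hstack([cv2.resize(p[60:240,160:360,::-1],(400,360),interpolation=cv2.INTER_CUBIC),cv2.resize(p2[110:245,130:280,::-1],(400,360),interpolation=cv2.INTER_CUBIC)]))
m=M[:3,0]; l=M[:3,3]+M[:3,:3]@LIP; print('lip',l,'rel G',l[:2]-G)
```

```text
[ 0.65114267 -0.17325041  0.21947504] [ 3.14096046 -0.34960063 -2.35529256] 11.05 0.01410848966239703 [-0.30278822  0.01240119 -2.6662871 ]
lip [ 0.57439069 -0.2500904   0.1989324 ] rel G [0.00969069 0.0091096 ]
```

View pics/m8.png

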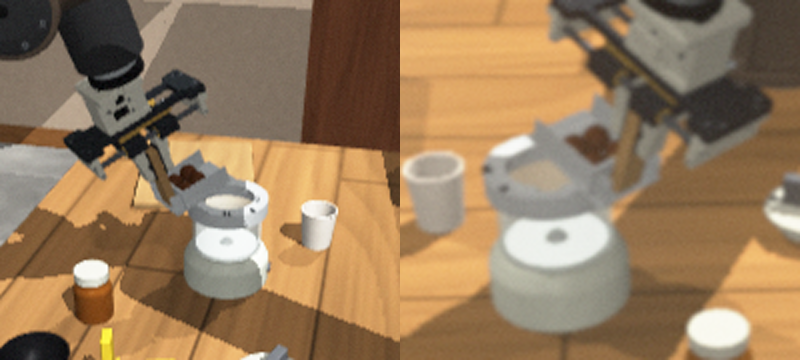

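Run:
```python
from kin import *
yaw=np.radians(225); m=np.array([np.cos(yaw),np.sin(yaw)])
L=np.r_[G-.019*m,.161]
M0=np.load('cmd.npy')
w=[(scoop_pose(L,LIP,2,yaw),6,-1),(scoop_pose(L,LIP,-10,yaw),6,-1),(scoop_pose(L,LIP,-20,yaw),4,-1),(scoop_pose(L,LIP,-56,yaw),8,-1)]
go(w)
q=np.array([ 0.15,0.49,0.07,0.21,-1.44,0.58])
for x,_,_ in w: q,e=ik(x,q); print(x[:3,3].round(3),q.round(2),e.round(4))
```

```text
[[[0.001,0.0,0.001],[0.0,-3.0,0.0],-1],[[0.0,0.0,0.002],[0.0,-3.0,0.0],-1],[[0.001,0.0,0.001],[0.0,-3.0,0.0],-1],[[0.001,0.0,0.001],[0.0,-3.0,0.0],-1],[[0.001,0.0,0.001],[0.0,-3.0,0.0],-1],[[0.001,0.0,0.001],[0.0,-3.0,0.0],-1],[[0.002,0.0,-0.003],[0.0,-2.0,0.0],-1],[[0.003,0.0,-0.003],[0.0,-2.0,0.0],-1]]
[[[0.002,0.0,-0.003],[0.0,-2.0,0.0],-1],[[0.002,0.0,-0.004],[0.0,-2.0,0.0],-1],[[0.001,0.0,-0.003],[0.0,-2.0,0.0],-1],[[0.002,0.0,-0.003],[0.0,-2.0,0.0],-1],[[0.003,0.0,-0.004],[0.0,-2.5,0.0],-1],[[0.003,0.0,-0.004],[0.0,-2.5,0.0],-1],[[0.002,0.0,-0.004],[0.0,-2.5,0.0],-1],[[0.002,0.0,-0.005],[0.0,-2.5,0.0],-1]]
[[[0.006,0.0,-0.006],[0.0,-4.5,0.0],-1],[[0.007,0.0,-0.006],[0.0,-4.5,0.0],-1],[[0.005,0.0,-0.006],[0.0,-4.5,0.0],-1],[[0.005,0.0,-0.007],[0.0,-4.5,0.0],-1],[[0.004,0.0,-0.007],[0.0,-4.5,0.0],-1],[[0.004,0.0,-0.008],[0.0,-4.5,0.0],-1],[[0.003,0.0,-0.008],[0.0,-4.5,0.0],-1],[[0.003,0.0,-0.008],[0.0,-4.5,0.0],-1]]
final [ 0.5825 -0.2409  0.2712] [-3.1415  0.9774 -2.3558] 24 rows
[ 0.647 -0.177  0.214] [ 0.04  0.37 -0.01  0.03 -1.22  0.74] 0.0
[ 0.637 -0.187  0.233] [-0.07  0.29 -0.02 -0.14 -1.15  0.91] 0.0
[ 0.628 -0.196  0.247] [-0.19  0.25 -0.02 -0.32 -1.12  1.09] 0.0
[ 0.583 -0.241  0.271] [-0.73  0.31  0.01 -1.01 -1.37  1.79] 0.0
```

>>> step_arm:
  targets:
    - [[0.001,0,0.001],[0,-3.0,0],-1]
    - [[0,0,0.002],[0,-3.0,0],-1]
    - [[0.001,0,0.001],[0,-3.0,0],-1]
    - [[0.001,0,0.001],[0,-3.0,0],-1]
    - [[0.001,0,0.001],[0,-3.0,0],-1]
    - [[0.001,0,0.001],[0,-3.0,0],-1]
    - [[0.002,0,-0.003],[0,-2.0,0],-1]
    - [[0.003,0,-0.003],[0,-2.0,0],-1]

```text
t: 11.95
eef_pos: [0.6434, -0.1805, 0.2205]
ee_rot: [3.141, 0.036, -2.354]
force: [-0.4, 0.1, -1.9]
width: 0.0136
```

>>> step_arm:
  targets:
    - [[0.002,0,-0.003],[0,-2.0,0],-1]
    - [[0.002,0,-0.004],[0,-2.0,0],-1]
    - [[0.001,0,-0.003],[0,-2.0,0],-1]
    - [[0.002,0,-0.003],[0,-2.0,0],-1]
    - [[0.003,0,-0.004],[0,-2.5,0],-1]
    - [[0.003,0,-0.004],[0,-2.5,0],-1]
    - [[0.002,0,-0.004],[0,-2.5,0],-1]
    - [[0.002,0,-0.005],[0,-2.5,0],-1]

```text
t: 12.75
eef_pos: [0.6279, -0.1967, 0.2473]
ee_rot: [-3.141, 0.352, -2.355]
force: [-0.4, 0.1, -2.7]
width: 0.0138
```

```bash
cat > look.py <<'E'
import sys
from kin import *
tag=sys.argv[1]
s=arm.get_state(); print(s['eef_pos'],s['ee_rot'],s['t'],s['width'],s['force'],s['moment'])
p,d,c,s=grab('side','s'+tag)
p2,d2,c2,_=grab('scene','c'+tag)
cv2.imwrite(f'pics/m{tag}.png',np.hstack([cv2.resize(p[60:240,160:360,::-1],(400,360),interpolation=cv2.INTER_CUBIC),cv2.resize(p2[110:245,130:280,::-1],(400,360),interpolation=cv2.INTER_CUBIC)]))
E
python3 look.py 9
```

```text
[ 0.62790825 -0.19667666  0.2473358 ] [-3.1408309   0.35186248 -2.35456434] 12.75 0.013754097204336395 [-0.38442563  0.09405649 -2.6997998 ] [-0.97920329  1.14180951 -0.01792493]
```

View pics/m9.png

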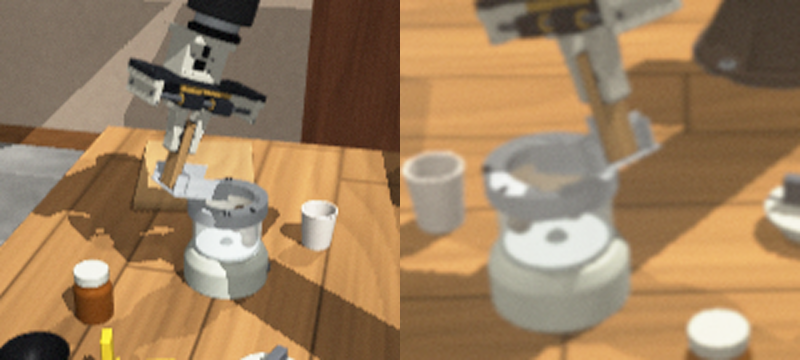

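Run:
```python
import cv2
a=cv2.imread('pics/s9.png')[130:220,220:310];b=cv2.imread('pics/c9.png')[150:230,150:240]
cv2.imwrite('pics/z9.png',cv2.hconcat([cv2.resize(a,(400,400),interpolation=cv2.INTER_CUBIC),cv2.resize(b,(400,400),interpolation=cv2.INTER_CUBIC)]))
```

```text
(no output)
```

View pics/z9.png

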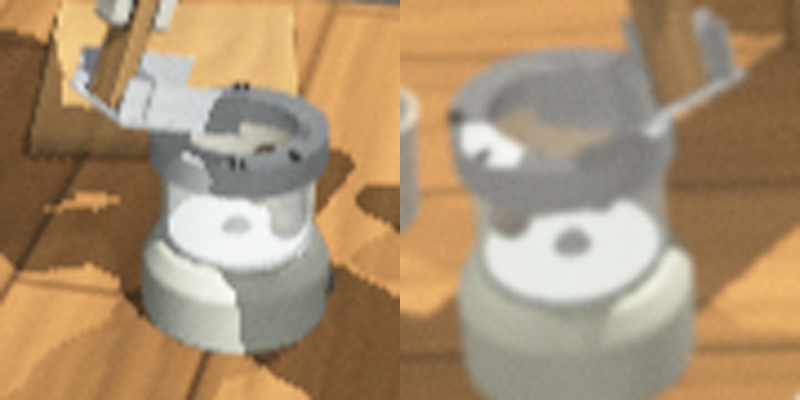

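>>> step_arm:
  targets:
    - [[0.006,0,-0.006],[0,-4.5,0],-1]
    - [[0.007,0,-0.006],[0,-4.5,0],-1]
    - [[0.005,0,-0.006],[0,-4.5,0],-1]
    - [[0.005,0,-0.007],[0,-4.5,0],-1]
    - [[0.004,0,-0.007],[0,-4.5,0],-1]
    - [[0,0,0],[0,0,0],-1]
    - [[0,0,0],[0,0,0],-1]
    - [[0,0,0],[0,0,0],-1]

```text
t: 13.65
eef_pos: [0.6006, -0.2241, 0.262]
ee_rot: [-3.141, 0.74, -2.354]
force: [-0.3, 0.6, -0.4]
width: 0.014
```

```bash
python3 look.py 10
python3 - <<'E'
import cv2
a=cv2.imread('pics/s10.png')[130:220,220:310];b=cv2.imread('pics/c10.png')[150:230,150:240]
cv2.imwrite('pics/z10.png',cv2.hconcat([cv2.resize(a,(400,400),interpolation=cv2.INTER_CUBIC),cv2.resize(b,(400,400),interpolation=cv2.INTER_CUBIC)]))
E
```

```text
[ 0.60058406 -0.2240656   0.26198669] [-3.14098778  0.7404574  -2.35392209] 13.65 0.014013299078235873 [-0.30337723  0.6238881  -0.35489182] [-1.87492753  2.01038179  0.02606487]
```

View pics/z10.png

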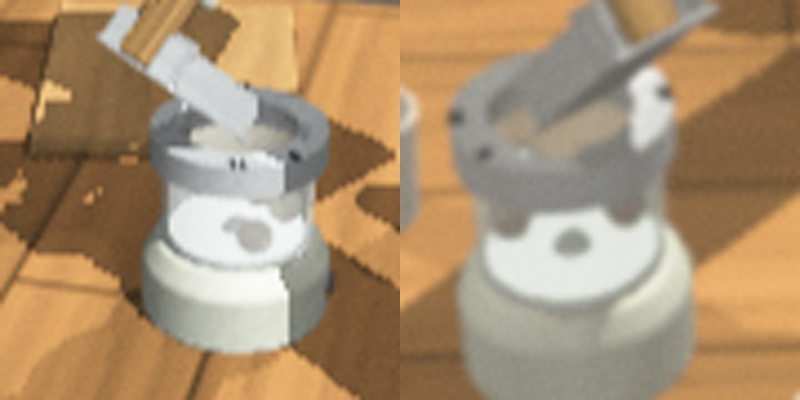

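View pics/m10.png

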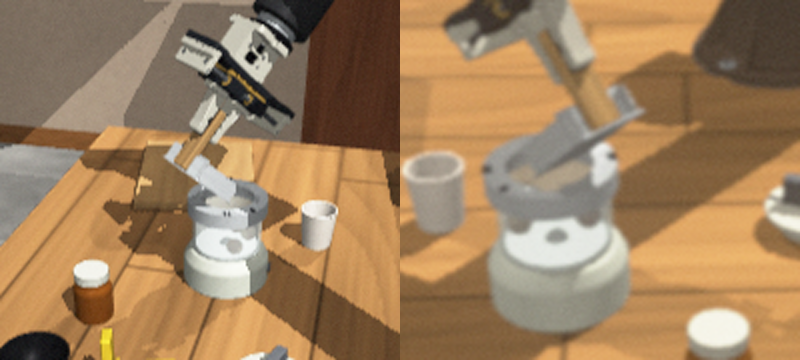

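Run:
```python
from kin import *
p,d,c,s=grab('wrist','w10'); cv2.imwrite('pics/w10b.png',cv2.resize(p[:,:,::-1],(800,600)))
```

```text
(no output)
```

View pics/w10b.png

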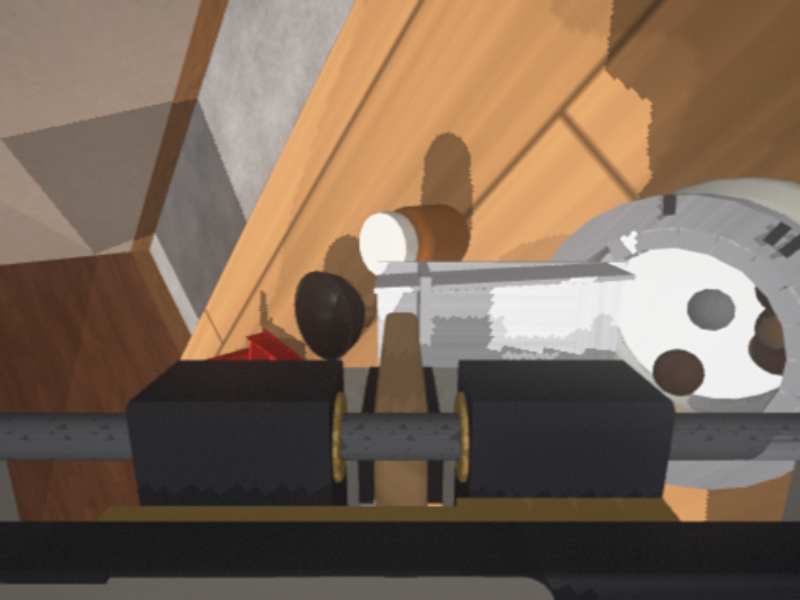

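View pics/s10.png

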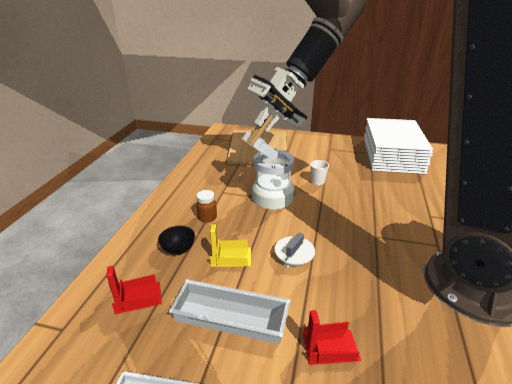

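View pics/c10.png

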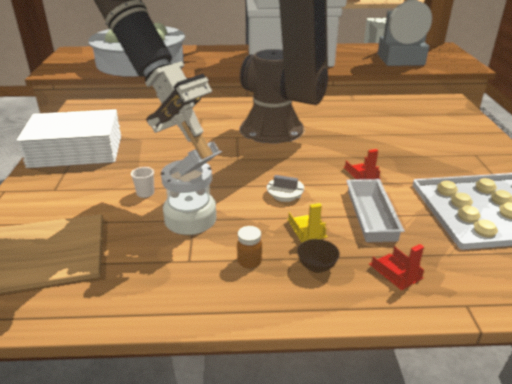

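Run:
```python
import cv2
a=cv2.imread('pics/w10.png')[160:300,380:512]
cv2.imwrite('pics/z11.png',cv2.resize(a,None,fx=4,fy=4,interpolation=cv2.INTER_CUBIC))
```

```text
(no output)
```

View pics/z11.png

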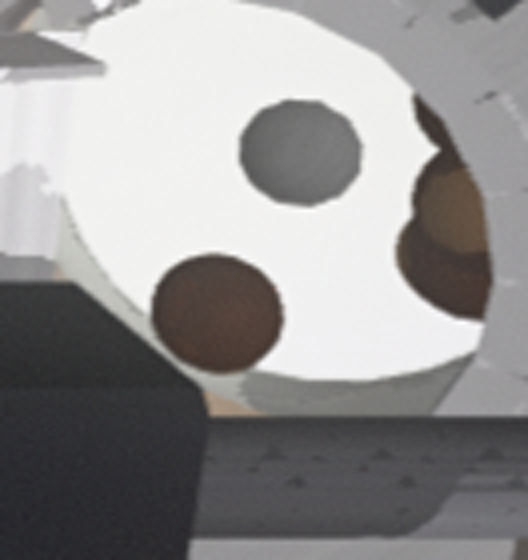

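Run:
```python
from kin import *
yaw=np.radians(225); m=np.array([np.cos(yaw),np.sin(yaw)])
M0=mk([.60058,-.22407,.26199],[-np.pi,.7405,-2.3552])
A=scoop_pose(np.r_[G-.024*m,.215],LIP,-6,yaw)
B=down(.635,.2353,.185,np.pi); Cc=down(.635,.2353,.0605,np.pi)
w=[(A,5,-1)]+ease(A,B,15,-1)+ease(B,Cc,8,-1)+[(Cc,4,1)]
go(w,M0)
q=np.array([ -.4,0.3,0.0,-.6,-1.2,1.4])
for x,_,_ in w[::4]: q,e=ik(x,q); print(x[:3,3].round(3),q.round(2),e.round(4))
```

```text
[[[-0.012,0.0,0.006],[0.0,7.3,0.0],-1],[[-0.012,0.0,0.004],[0.0,7.3,0.0],-1],[[-0.013,0.0,0.002],[0.0,7.3,0.0],-1],[[-0.013,0.0,0.001],[0.0,7.2,0.0],-1],[[-0.013,0.0,-0.001],[0.0,7.3,0.1],-1],[[-0.001,0.001,0.0],[0.0,0.0,0.1],-1],[[-0.004,0.005,0.002],[0.1,0.1,0.7],-1],[[-0.011,0.012,0.005],[0.0,0.3,1.8],-1]]
[[[-0.016,0.02,0.008],[0.2,0.3,2.8],-1],[[-0.022,0.029,0.011],[0.2,0.5,4.0],-1],[[-0.024,0.036,0.012],[0.3,0.6,4.8],-1],[[-0.024,0.044,0.014],[0.2,0.7,5.4],-1],[[-0.02,0.047,0.014],[0.3,0.7,5.6],-1],[[-0.015,0.047,0.013],[0.3,0.7,5.4],-1],[[-0.01,0.044,0.011],[0.3,0.6,4.9],-1],[[-0.005,0.036,0.009],[0.2,0.5,3.9],-1]]
[[[-0.002,0.026,0.006],[0.1,0.4,2.9],-1],[[0.0,0.016,0.004],[0.1,0.2,1.8],-1],[[0.0,0.007,0.001],[0.1,0.1,0.7],-1],[[0.0,0.001,0.0],[0.0,0.0,0.1],-1],[[0.0,0.0,0.002],[0.0,0.0,0.0],-1],[[0.0,0.0,0.011],[0.0,0.0,0.0],-1],[[0.0,0.0,0.022],[0.0,0.0,0.0],-1],[[0.0,0.0,0.028],[0.0,0.0,0.0],-1]]
[[[0.0,0.0,0.028],[0.0,0.0,0.0],-1],[[0.0,0.0,0.021],[0.0,0.0,0.0],-1],[[0.0,0.0,0.011],[0.0,0.0,0.0],-1],[[0.0,0.0,0.002],[0.0,0.0,0.0],-1],[[0.0,0.0,0.0],[0.0,0.0,0.0],1],[[0.0,0.0,0.0],[0.0,0.0,0.0],1],[[0.0,0.0,0.0],[0.0,0.0,0.0],1],[[0.0,0.0,0.0],[0.0,0.0,0.0],1]]
final [0.6347 0.235  0.0605] [-3.1412e+00  1.0000e-04 -3.1413e+00] 32 rows
[ 0.644 -0.18   0.281] [-0.03  0.29  0.07 -0.08 -1.27  0.83] 0.0
[ 0.643 -0.129  0.269] [ 0.06  0.27  0.01 -0.06 -1.23  0.64] 0.0
[0.639 0.054 0.227] [ 0.38  0.28 -0.1  -0.01 -1.15 -0.04] 0.0
[0.636 0.211 0.191] [ 0.61  0.37 -0.06  0.   -1.14 -0.57] 0.0
[0.635 0.235 0.183] [ 0.64  0.39 -0.04  0.   -1.14 -0.64] 0.0
[0.635 0.235 0.095] [ 0.64  0.46 -0.14 -0.   -0.96 -0.64] 0.0
[0.635 0.235 0.06 ] [ 0.64  0.5  -0.18 -0.   -0.9  -0.64] 0.0
```

>>> step_arm:
  targets:
    - [[-0.012,0,0.006],[0,7.3,0],-1]
    - [[-0.012,0,0.004],[0,7.3,0],-1]
    - [[-0.013,0,0.002],[0,7.3,0],-1]
    - [[-0.013,0,0.001],[0,7.2,0],-1]
    - [[-0.013,0,-0.001],[0,7.3,0.1],-1]
    - [[-0.001,0.001,0],[0,0,0.1],-1]
    - [[-0.004,0.005,0.002],[0.1,0.1,0.7],-1]
    - [[-0.011,0.012,0.005],[0,0.3,1.8],-1]

```text
t: 14.6
eef_pos: [0.6434, -0.1554, 0.2758]
ee_rot: [3.138, 0.101, -2.404]
force: [0.2, 0.3, -1.5]
width: 0.0141
```

```bash
python3 look.py 12
```

```text
[ 0.64343626 -0.15543171  0.27578731] [ 3.13831968  0.10070348 -2.4041342 ] 14.6 0.01409159837576108 [ 0.20501951  0.31032683 -1.45921184] [-0.31323272  0.40790747 -0.01293251]
```

View pics/m12.png

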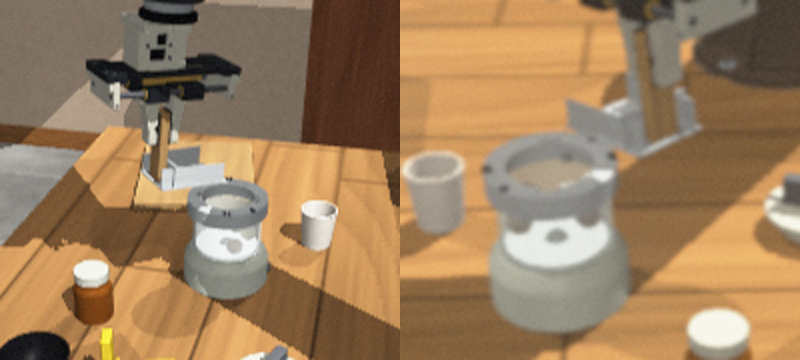

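>>> step_arm:
  targets:
    - [[-0.016,0.02,0.008],[0.2,0.3,2.8],-1]
    - [[-0.022,0.029,0.011],[0.2,0.5,4.0],-1]
    - [[-0.024,0.036,0.012],[0.3,0.6,4.8],-1]
    - [[-0.024,0.044,0.014],[0.2,0.7,5.4],-1]
    - [[-0.02,0.047,0.014],[0.3,0.7,5.6],-1]
    - [[-0.015,0.047,0.013],[0.3,0.7,5.4],-1]
    - [[-0.01,0.044,0.011],[0.3,0.6,4.9],-1]
    - [[-0.005,0.036,0.009],[0.2,0.5,3.9],-1]

```text
t: 15.5
eef_pos: [0.6352, 0.1805, 0.1977]
ee_rot: [3.135, 0.014, -3.049]
force: [0.5, -0.4, -2.0]
width: 0.0139
```

>>> step_arm:
  targets:
    - [[-0.002,0.026,0.006],[0.1,0.4,2.9],-1]
    - [[0,0.016,0.004],[0.1,0.2,1.8],-1]
    - [[0,0.007,0.001],[0.1,0.1,0.7],-1]
    - [[0,0.001,0],[0,0,0.1],-1]
    - [[0,0,0.002],[0,0,0],-1]
    - [[0,0,0.011],[0,0,0],-1]
    - [[0,0,0.022],[0,0,0],-1]
    - [[0,0,0.028],[0,0,0],-1]

```text
t: 16.3
eef_pos: [0.6352, 0.2283, 0.1244]
ee_rot: [3.139, 0.003, 3.141]
force: [0.9, -0.4, -1.9]
width: 0.0136
```

Run:
```python
from kin import *
p,d,c,s=grab('wrist','w13'); print(s['eef_pos'],s['ee_rot'],s['t'])
p2=grab('side','s13')[0]
cv2.imwrite('pics/m13.png',np.hstack([cv2.resize(p[:,:,::-1],(480,360)),cv2.resize(p2[220:360,160:300,::-1],(320,360),interpolation=cv2.INTER_CUBIC)]))
```

```text
[0.63517709 0.22829997 0.12437086] [3.13949158 0.00339394 3.14133633] 16.3
```

View pics/m13.png

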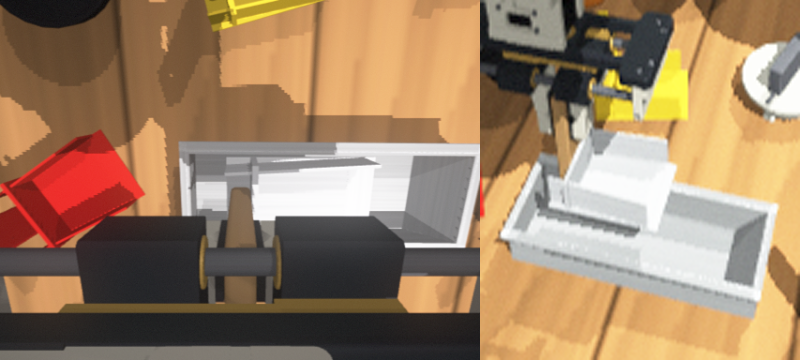

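>>> step_arm:
  targets:
    - [[0,0.004,0],[0,0,0],-1]
    - [[0,0.003,0.004],[0.1,0,0],-1]
    - [[0,0,0.014],[0,0,0],-1]
    - [[0,0,0.016],[0,0,0],-1]
    - [[0,0,0.014],[0,0,0],-1]
    - [[0,0,0.009],[0,0,0],-1]
    - [[0,0,0.003],[0,0,0],-1]
    - [[0,0,0],[0,0,0],-1]

```text
t: 17.2
eef_pos: [0.6345, 0.2359, 0.0636]
ee_rot: [-3.14, 0.001, -3.141]
force: [-0.0, 0.3, -1.4]
width: 0.0141
```

Run:
```python
from kin import *
s=arm.get_state(); print(s['eef_pos'],s['ee_rot'],s['t'],s['force'],s['moment'])
p2=grab('side','s14')[0]
cv2.imwrite('pics/m14.png',cv2.resize(p2[220:360,160:300,::-1],(600,600),interpolation=cv2.INTER_CUBIC))
```

```text
[0.6344787  0.23588177 0.0636371 ] [-3.13978150e+00  5.11122595e-04 -3.14098440e+00] 17.2 [-0.02225809  0.26645826 -1.43184892] [ 0.03739144  0.07942892 -0.00980609]
```

View pics/m14.png

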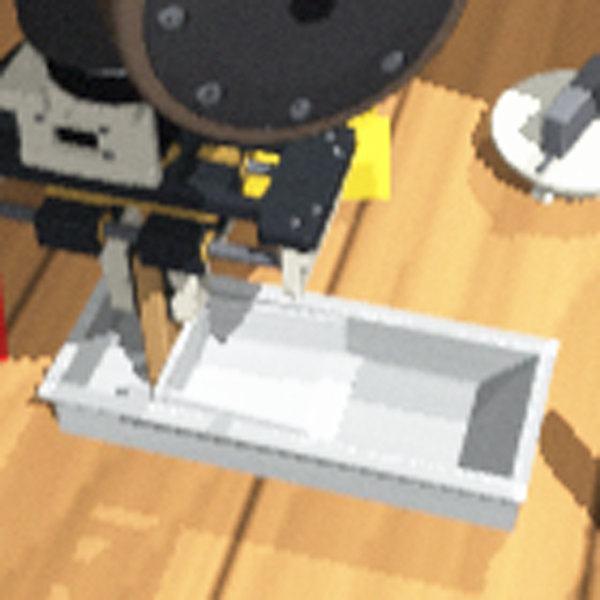

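>>> step_arm:
  targets:
    - [[0,0,0.003],[0,0,0],-1]
    - [[0,0,0],[0,0,0],-1]
    - [[0,0,0],[0,0,0],1]
    - [[0,0,0],[0,0,0],1]
    - [[0,0,0],[0,0,0],1]
    - [[0,0,0],[0,0,0],1]
    - [[0,0,0],[0,0,0],1]
    - [[0,0,-0.005],[0,0,0],1]

```text
t: 18.05
eef_pos: [0.6341, 0.2357, 0.0656]
ee_rot: [-3.14, -0.0, -3.141]
force: [0.6, -0.0, -0.2]
width: 0.0565
```

Run:
```python
from kin import *
s=arm.get_state(); print(s['eef_pos'],s['width'])
# bar yaw refine from scene+side clouds: top surface z .052-.064
P=np.concatenate([np.load(f'pics/{n}P.npy').reshape(-1,3) for n in ['scene','side']])
a=P[(abs(P[:,0]-.455)<.06)&(abs(P[:,1]-.008)<.06)&(P[:,2]>.05)&(P[:,2]<.066)]
print(len(a),cv2.minAreaRect(a[:,:2].astype(np.float32)),np.median(a,0))
u,sv,vt=np.linalg.svd(a[:,:2]-a[:,:2].mean(0)); print(np.degrees(np.arctan2(vt[0,1],vt[0,0])),a[:,:2].mean(0))
M0=mk([.6345,.2359,.0556],[np.pi,0,np.pi])
yaw=np.radians(165)
ty=np.array([np.sin(yaw),-np.cos(yaw)])
B=down(.455+.07*ty[0],.008+.07*ty[1],.19,yaw); A=down(.6345,.2359,.13,np.pi)
w=ease(M0,A,4,1)+ease(A,B,12,1)
go(w,M0)
```

```text
[0.63409001 0.23573264 0.0655931 ] 0.056480918041998326
255 ((0.45345553755760193, 0.006473571062088013), (0.07229343056678772, 0.023598557338118553), 73.974609375) [0.45326755 0.0090377  0.05736784]
71.77239412312923 [0.45351648 0.00871606]
[[[0.0,0.0,-0.008],[0.0,0.0,0.0],1],[[0.0,0.0,-0.029],[0.0,0.0,0.0],1],[[0.0,0.0,-0.03],[0.0,0.0,0.0],1],[[0.0,0.0,-0.007],[0.0,0.0,0.0],1],[[0.001,-0.001,-0.001],[0.0,0.0,0.1],1],[[0.005,-0.005,-0.002],[0.0,0.0,0.4],1],[[0.011,-0.011,-0.004],[0.0,0.0,1.1],1],[[0.016,-0.017,-0.006],[0.0,0.0,1.5],1]]
[[[0.021,-0.023,-0.008],[0.0,0.0,2.1],1],[[0.023,-0.027,-0.009],[0.0,0.0,2.3],1],[[0.021,-0.028,-0.01],[0.0,0.0,2.3],1],[[0.018,-0.025,-0.008],[0.0,0.0,2.1],1],[[0.013,-0.02,-0.006],[0.0,0.0,1.5],1],[[0.008,-0.013,-0.004],[0.0,0.0,1.1],1],[[0.004,-0.006,-0.002],[0.0,0.0,0.4],1],[[0.0,-0.001,0.0],[0.0,0.0,0.1],1]]
final [0.4736 0.0758 0.1896] [3.1416 0.     2.8798] 16 rows
```

>>> step_arm:
  targets:
    - [[0,0,-0.008],[0,0,0],1]
    - [[0,0,-0.029],[0,0,0],1]
    - [[0,0,-0.03],[0,0,0],1]
    - [[0,0,-0.007],[0,0,0],1]
    - [[0.001,-0.001,-0.001],[0,0,0.1],1]
    - [[0.005,-0.005,-0.002],[0,0,0.4],1]
    - [[0.011,-0.011,-0.004],[0,0,1.1],1]
    - [[0.016,-0.017,-0.006],[0,0,1.5],1]

```text
t: 18.85
eef_pos: [0.5994, 0.2016, 0.1516]
ee_rot: [-3.139, -0.001, 3.086]
force: [0.3, -1.1, 0.1]
width: 0.0879
```

>>> step_arm:
  targets:
    - [[0.021,-0.023,-0.008],[0,0,2.1],1]
    - [[0.023,-0.027,-0.009],[0,0,2.3],1]
    - [[0.021,-0.028,-0.01],[0,0,2.3],1]
    - [[0.018,-0.025,-0.008],[0,0,2.1],1]
    - [[0.013,-0.02,-0.006],[0,0,1.5],1]
    - [[0.008,-0.013,-0.004],[0,0,1.1],1]
    - [[0.004,-0.006,-0.002],[0,0,0.4],1]
    - [[0,-0.001,0],[0,0,0.1],1]

```text
t: 19.65
eef_pos: [0.4732, 0.0756, 0.2004]
ee_rot: [-3.141, 0.002, 2.88]
force: [1.0, -0.0, 0.4]
width: 0.0874
```

Run:
```python
from kin import *
p,d,c,s=grab('wrist','w15'); print(s['eef_pos'],s['ee_rot'],s['t'],s['width']); P=pts('wrist',d,c,s).reshape(-1,3); np.save('pics/w15P.npy',P)
p2=grab('side','s15')[0]
cv2.imwrite('pics/m15.png',np.hstack([cv2.resize(p[:,:,::-1],(480,360)),cv2.resize(p2[220:360,160:300,::-1],(320,360),interpolation=cv2.INTER_CUBIC)]))
a=P[(abs(P[:,0]-.455)<.06)&(abs(P[:,1]-.008)<.06)&(P[:,2]>.053)&(P[:,2]<.064)]
print(len(a),cv2.minAreaRect(a[:,:2].astype(np.float32)),np.median(a,0))
a=P[(abs(P[:,0]-.455)<.07)&(abs(P[:,1]-.008)<.07)&(P[:,2]>.02)&(P[:,2]<.031)]
print(len(a),cv2.minEnclosingCircle(a[:,:2].astype(np.float32)))
```

```text
[0.47324924 0.0755754  0.20035749] [-3.14103797e+00  1.71237248e-03  2.87989175e+00] 19.65 0.08742803926859719
1427 ((0.451652467250824, 0.007477249950170517), (0.06999672949314117, 0.015958432108163834), 70.99710083007812) [0.4512355  0.00588723 0.05839756]
8112 ((0.45179399847984314, 0.007448215037584305), 0.05402899160981178)
```

View pics/m15.png

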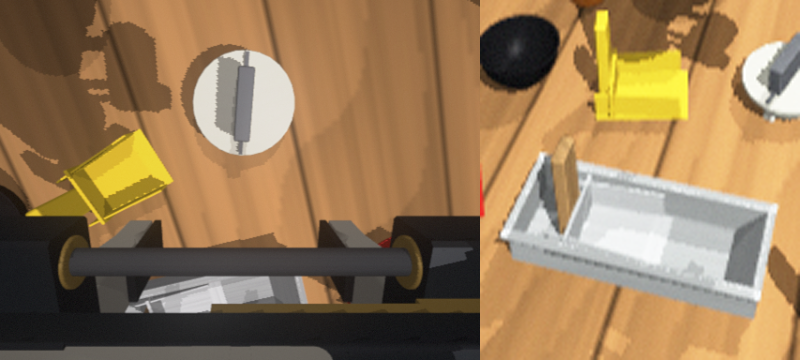

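Run:
```python
from kin import *
s=arm.get_state(); M0=mk([.4734,.0757,.2004],[np.pi,0,2.8798])
yaw=np.radians(161)
B=down(.4517,.0075,.09,yaw);Cc=down(.4517,.0075,.031,yaw)
w=ease(M0,B,8,0)+ease(B,Cc,6,0)+[(Cc,2,-1)]
go(w,M0)
q=s['q']
for x,_,_ in w[7:14:6]: q,e=ik(x,q); print(q.round(2),e)
```

```text
[[[0.0,-0.001,0.002],[0.0,0.0,0.1],0],[[0.0,-0.006,0.009],[0.0,0.0,0.3],0],[[0.001,-0.013,0.019],[0.0,0.0,0.7],0],[[0.0,-0.016,0.025],[0.0,0.0,0.9],0],[[0.0,-0.016,0.025],[0.0,0.0,0.9],0],[[0.0,-0.012,0.019],[0.0,0.0,0.7],0],[[0.0,-0.006,0.01],[0.0,0.0,0.3],0],[[0.0,-0.002,0.001],[0.0,0.0,0.1],0]]
[[[0.0,0.0,0.002],[0.0,0.0,0.0],0],[[0.0,0.0,0.011],[0.0,0.0,0.0],0],[[0.0,0.0,0.017],[0.0,0.0,0.0],0],[[0.0,0.0,0.017],[0.0,0.0,0.0],0],[[0.0,0.0,0.01],[0.0,0.0,0.0],0],[[0.0,0.0,0.002],[0.0,0.0,0.0],0],[[0.0,0.0,0.0],[0.0,0.0,0.0],-1],[[0.0,0.0,0.0],[0.0,0.0,0.0],-1]]
final [0.4518 0.007  0.0314] [3.1416 0.     2.81  ] 16 rows
[ 0.46  0.13 -0.65 -0.   -0.79 -0.79] 1.6084654811516151e-12
[ 0.46  0.23 -0.71 -0.   -0.63 -0.79] 4.169624788097563e-13
```

>>> step_arm:
  targets:
    - [[0,-0.001,0.002],[0,0,0.1],0]
    - [[0,-0.006,0.009],[0,0,0.3],0]
    - [[0.001,-0.013,0.019],[0,0,0.7],0]
    - [[0,-0.016,0.025],[0,0,0.9],0]
    - [[0,-0.016,0.025],[0,0,0.9],0]
    - [[0,-0.012,0.019],[0,0,0.7],0]
    - [[0,-0.006,0.01],[0,0,0.3],0]
    - [[0,-0.001,0.001],[0,0,0.1],0]
  grip_force: 40

```text
t: 20.55
eef_pos: [0.4514, 0.0071, 0.0887]
ee_rot: [-3.138, -0.001, 2.81]
force: [0.9, 0.4, 0.7]
width: 0.0436
```

>>> step_arm:
  targets:
    - [[0,0,0.002],[0,0,0],0]
    - [[0,0,0.011],[0,0,0],0]
    - [[0,0,0.017],[0,0,0],0]
    - [[0,0,0.017],[0,0,0],0]
    - [[0,0,0.01],[0,0,0],0]
    - [[0,0,0.002],[0,0,0],0]
    - [[0,0,0],[0,0,0],-1]
    - [[0,0,0],[0,0,0],-1]

```text
t: 21.35
eef_pos: [0.4531, 0.0083, 0.0318]
ee_rot: [-3.141, 0.002, 2.811]
force: [0.1, -0.7, -1.6]
width: 0.0333
```

>>> step_arm:
  targets:
    - [[0,0,0],[0,0,0],-1]
    - [[0,0,0],[0,0,0],-1]
    - [[0,0,0],[0,0,0],-1]
    - [[0,0,0],[0,0,0],-1]
    - [[0,0,0],[0,0,0],-1]
    - [[0,0,0],[0,0,0],-1]
    - [[0,0,0],[0,0,0],-1]
    - [[0,0,0],[0,0,0],-1]

```text
t: 22.15
eef_pos: [0.4527, 0.0081, 0.0317]
ee_rot: [-3.141, 0.002, 2.811]
force: [-1.6, 1.9, 6.9]
width: 0.0157
```

Run:
```python
from kin import *
p,d,c,s=grab('wrist','w16'); print(s['eef_pos'],s['ee_rot'],s['t'],s['width'],s['force']); P=pts('wrist',d,c,s).reshape(-1,3)
cv2.imwrite('pics/m16.png',p[:,:,::-1])
```

```text
[0.4527281  0.00807541 0.03169348] [-3.14110604e+00  1.86675367e-03  2.81059956e+00] 22.15 0.015708030547921043 [-1.62395008  1.88317221  6.92900121]
```

View pics/m16.png

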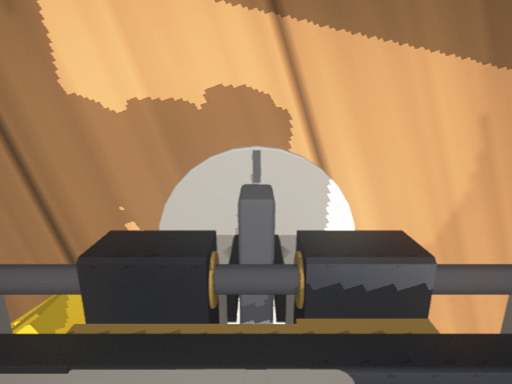

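```bash
cat > lidfit.py <<'E'
from kin import *
def fit(tag,z0=None):
    zf=np.load(f'pics/{tag}.npz'); c=viewer.calibration('wrist'); s=dict(eef_pos=zf['pos'],ee_rot=zf['rot'])
    P=pts('wrist',zf['d'],c,s); M=np.linalg.inv(T(s)); Q=P@M[:3,:3].T+M[:3,3]
    # disc top in tool z: lid origin is .0317 below TCP -> disc top at ~ +.0057
    p=zf['p'].astype(int)
    v,u=np.mgrid[:384,:512]
    m=(abs(Q[...,2]-.0057)<.006)&(np.hypot(Q[...,0],Q[...,1])<.07)&(v<235)&(u>155)&(u<360)
    mm=m.astype(np.uint8); 
    cs,_=cv2.findContours(mm,cv2.RETR_EXTERNAL,cv2.CHAIN_APPROX_NONE); ct=max(cs,key=cv2.contourArea)[:,0]
    ct=ct[ct[:,1]<228]
    # rays to plane tool z=.0057
    q=np.array([Q[b,a] for a,b in ct])
    f=least_squares(lambda x: np.hypot(q[:,0]-x[0],q[:,1]-x[1])-.054,[0,0],loss='soft_l1',f_scale=.0005); print(len(ct),'lid centre in tool',f.x.round(4),'rms',np.sqrt((f.fun**2).mean()).round(5),np.median(Q[m][:,2]))
    f=least_squares(lambda x: np.hypot(q[:,0]-x[0],q[:,1]-x[1])-x[2],[0,0,.054],loss='soft_l1',f_scale=.0005); print(f.x)
import sys; fit(sys.argv[1])
E
python3 lidfit.py w16
```

```text
361 lid centre in tool [0.0003 0.0001] rms 0.01494 0.005247270884235083
[ 0.00034104 -0.00040861  0.05362175]
```

Run:
```python
from kin import *
s=arm.get_state(); M0=mk([.4527,.0080,.0317],[np.pi,0,2.8103])
yaw=np.radians(94.6)
A=down(.4527,.0080,.215,2.8103);B=down(.5651,-.2592,.235,yaw)
w=ease(M0,A,7,-1)+ease(A,B,17,-1)
go(w,M0)
q=s['q'];qs=[]
for x,_,_ in w: q,e=ik(x,q); qs.append(q)
print(qs[-1].round(2),np.abs(np.diff(qs,axis=0)).max(0)*10)
```

```text
[[[0.0,0.0,-0.004],[0.0,0.0,0.0],-1],[[0.0,0.0,-0.023],[0.0,0.0,0.0],-1],[[0.0,0.0,-0.04],[0.0,0.0,0.0],-1],[[0.0,0.0,-0.049],[0.0,0.0,0.0],-1],[[0.0,0.0,-0.041],[0.0,0.0,0.0],-1],[[0.0,0.0,-0.022],[0.0,0.0,0.0],-1],[[0.0,0.0,-0.004],[0.0,0.0,0.0],-1],[[0.0,0.0,0.0],[0.0,0.0,0.1],-1]]
[[[-0.003,-0.003,-0.001],[0.0,0.0,0.8],-1],[[-0.005,-0.006,0.0],[0.0,0.0,1.9],-1],[[-0.01,-0.01,-0.001],[0.0,0.0,3.1],-1],[[-0.014,-0.013,-0.001],[0.0,0.0,4.4],-1],[[-0.019,-0.015,-0.002],[0.0,0.0,5.6],-1],[[-0.024,-0.015,-0.002],[0.0,0.0,6.5],-1],[[-0.028,-0.013,-0.002],[0.0,0.0,7.2],-1],[[-0.03,-0.01,-0.002],[0.0,0.0,7.3],-1]]
[[[-0.031,-0.006,-0.003],[0.0,0.0,7.1],-1],[[-0.028,-0.003,-0.002],[0.0,0.0,6.5],-1],[[-0.025,0.001,-0.001],[0.0,0.0,5.6],-1],[[-0.019,0.003,-0.002],[0.0,0.0,4.4],-1],[[-0.013,0.003,0.0],[0.0,0.0,3.2],-1],[[-0.008,0.002,-0.001],[0.0,0.0,1.8],-1],[[-0.003,0.001,0.0],[0.0,0.0,0.8],-1],[[-0.001,0.0,0.0],[0.0,0.0,0.1],-1]]
final [ 0.5648 -0.2594  0.2347] [3.1416 0.     1.6514] 24 rows
[-0.12  0.27 -0.1   0.   -1.2  -1.37] [6.49057352e-01 6.26386594e-01 6.37959739e-01 4.81817216e-09
 1.26434633e+00 6.62701432e-01]
```

>>> step_arm:
  targets:
    - [[0,0,-0.004],[0,0,0],-1]
    - [[0,0,-0.023],[0,0,0],-1]
    - [[0,0,-0.04],[0,0,0],-1]
    - [[0,0,-0.049],[0,0,0],-1]
    - [[0,0,-0.041],[0,0,0],-1]
    - [[0,0,-0.022],[0,0,0],-1]
    - [[0,0,-0.004],[0,0,0],-1]
    - [[0,0,0],[0,0,0.1],-1]

```text
t: 23.0
eef_pos: [0.4522, 0.0082, 0.2144]
ee_rot: [3.141, 0.002, 2.808]
force: [-0.8, -0.1, -3.1]
width: 0.016
```

>>> step_arm:
  targets:
    - [[-0.003,-0.003,-0.001],[0,0,0.8],-1]
    - [[-0.005,-0.006,0],[0,0,1.9],-1]
    - [[-0.01,-0.01,-0.001],[0,0,3.1],-1]
    - [[-0.014,-0.013,-0.001],[0,0,4.4],-1]
    - [[-0.019,-0.015,-0.002],[0,0,5.6],-1]
    - [[-0.024,-0.015,-0.002],[0,0,6.5],-1]
    - [[-0.028,-0.013,-0.002],[0,0,7.2],-1]
    - [[-0.03,-0.01,-0.002],[0,0,7.3],-1]

```text
t: 23.8
eef_pos: [0.5148, -0.1411, 0.2241]
ee_rot: [-3.14, 0.0, 2.16]
force: [0.8, -0.2, -0.2]
width: 0.0163
```

>>> step_arm:
  targets:
    - [[-0.031,-0.006,-0.003],[0,0,7.1],-1]
    - [[-0.028,-0.003,-0.002],[0,0,6.5],-1]
    - [[-0.025,0.001,-0.001],[0,0,5.6],-1]
    - [[-0.019,0.003,-0.002],[0,0,4.4],-1]
    - [[-0.013,0.003,0],[0,0,3.2],-1]
    - [[-0.008,0.002,-0.001],[0,0,1.8],-1]
    - [[-0.003,0.001,0],[0,0,0.8],-1]
    - [[-0.001,0,0],[0,0,0.1],-1]

```text
t: 24.6
eef_pos: [0.5642, -0.2594, 0.2339]
ee_rot: [-3.141, 0.001, 1.651]
force: [-0.2, 0.1, -0.6]
width: 0.0156
```

```bash
python3 - <<'E'
from kin import *
p,d,c,s=grab('wrist','w17'); print(s['eef_pos'],s['ee_rot'],s['t'],s['width'],s['force'])
p2=grab('side','s17')[0];p3=grab('scene','c17')[0]
cv2.imwrite('pics/m17.png',np.hstack([cv2.resize(p[:,:,::-1],(400,300)),cv2.resize(p2[110:230,210:330,::-1],(300,300),interpolation=cv2.INTER_CUBIC)]))
cv2.imwrite('pics/z17.png',np.hstack([cv2.resize(p2[130:220,220:310,::-1],(400,400),interpolation=cv2.INTER_CUBIC),cv2.resize(p3[150:240,150:240,::-1],(400,400),interpolation=cv2.INTER_CUBIC)]))
E
python3 lidfit.py w17
```

```text
[ 0.56415378 -0.25937544  0.23391204] [-3.14127209e+00  1.00743959e-03  1.65110353e+00] 24.6 0.015554406264795428 [-0.18641753  0.11464403 -0.60117045]
360 lid centre in tool [-0.0003 -0.0002] rms 0.01498 0.005236976527539447
[-0.0003154  -0.00072651  0.05364351]
```

View pics/m17.png

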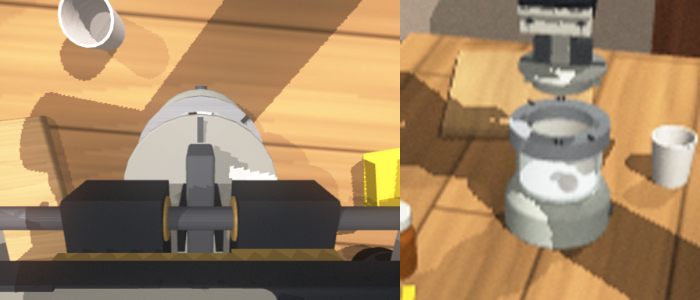

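View pics/z17.png

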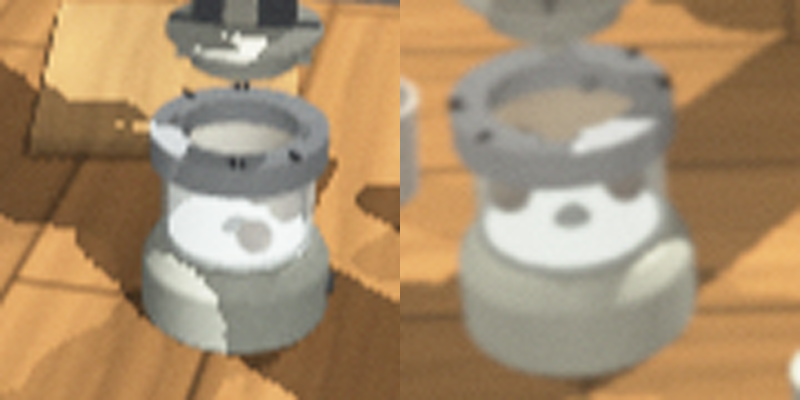

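>>> step_arm:
  targets:
    - [[0,0.001,0.006],[0,0,0],-1]
    - [[0,0,0.012],[0,0,0],-1]
    - [[0,0,0.012],[0,0,0],-1]
    - [[0,0,0.01],[0,0,0],-1]
    - [[0,0,0.008],[0,0,0],-1]
    - [[0,0,0.004],[0,0,0],-1]
    - [[0,0,0.003],[0,0,0],-1]
    - [[0,0,0.003],[0,0,0],-1]

```text
t: 25.55
eef_pos: [0.5657, -0.2593, 0.1767]
ee_rot: [3.14, 0.002, 1.652]
force: [1.2, -0.4, -1.5]
width: 0.0155
```

Run:
```python
from kin import *
s=arm.get_state(); print(s['eef_pos'],s['ee_rot'],s['t'],s['width'],s['force'],s['moment'])
p2=grab('side','s18')[0];p3=grab('scene','c18')[0]
cv2.imwrite('pics/z18.png',np.hstack([cv2.resize(p2[120:210,220:310,::-1],(400,400),interpolation=cv2.INTER_CUBIC),cv2.resize(p3[130:220,150:240,::-1],(400,400),interpolation=cv2.INTER_CUBIC)]))
```

```text
[ 0.56573611 -0.25925943  0.17674275] [3.14018317e+00 1.60257211e-03 1.65162866e+00] 25.55 0.015537268119206145 [ 1.15313037 -0.38375525 -1.54584233] [ 0.01598224 -0.00906366  0.0144726 ]
```

View pics/z18.png

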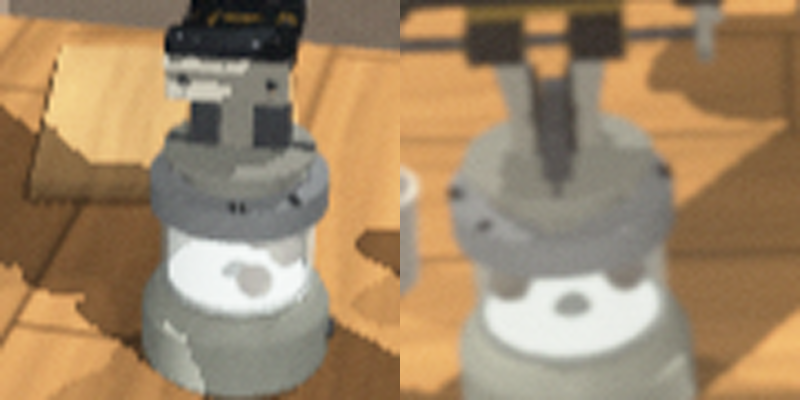

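>>> step_arm:
  targets:
    - [[0,0,0.003],[0,0,0],-1]
    - [[0,0,0.003],[0,0,0],-1]
    - [[0,0,0.003],[0,0,0],-1]
    - [[0,0,0.003],[0,0,0],-1]
    - [[0,0,0.003],[0,0,0],-1]
    - [[0,0,0.001],[0,0,0],-1]
    - [[0,0,0],[0,0,0],-1]
    - [[0,0,0],[0,0,0],-1]

```text
t: 26.45
eef_pos: [0.5656, -0.2593, 0.1618]
ee_rot: [3.14, 0.002, 1.652]
force: [-2.6, 0.8, 5.5]
width: 0.0154
```

Run:
```python
from kin import *
s=arm.get_state(); print(s['eef_pos'],s['ee_rot'],s['t'],s['width'],s['force'],s['moment'])
```

```text
[ 0.56558746 -0.2592525   0.16176274] [3.14003190e+00 1.90437694e-03 1.65191642e+00] 26.45 0.015420130218896863 [-2.6400154   0.81238206  5.52792137] [ 0.85220157  1.06946511 -0.01923208]
```

>>> step_arm:
  targets:
    - [[0,0,0],[0,0,2.0],-1]
    - [[0,0,0],[0,0,4.0],-1]
    - [[0,0,0],[0,0,5.0],-1]
    - [[0,0,0],[0,0,5.0],-1]
    - [[0,0,0],[0,0,5.0],-1]
    - [[0,0,0],[0,0,5.0],-1]
    - [[0,0,0],[0,0,4.0],-1]
    - [[0,0,0],[0,0,2.0],-1]
  grip_force: 50

```text
t: 27.25
eef_pos: [0.5658, -0.2598, 0.1618]
ee_rot: [3.139, 0.001, 1.091]
force: [-0.8, -1.5, 5.1]
width: 0.0157
```

Run:
```python
from kin import *
s=arm.get_state(); print(s['eef_pos'],s['ee_rot'],s['t'],s['width'],s['force'],s['moment'])
print((1.65192-s['ee_rot'][2]))
```

```text
[ 0.56581038 -0.25979772  0.16175825] [3.13863626e+00 1.34490467e-03 1.09114918e+00] 27.25 0.015683746250286915 [-0.83179087 -1.52868744  5.08821343] [-0.3459217   0.70046424  0.29523805]
0.5607708178386193
```

Turned 32°, lid staying down and torque present. The remaining 12.4°:

>>> step_arm:
  targets:
    - [[0,0,0],[0,0,3.0],-1]
    - [[0,0,0],[0,0,4.0],-1]
    - [[0,0,0],[0,0,3.5],-1]
    - [[0,0,0],[0,0,1.9],-1]
    - [[0,0,0],[0,0,0],-1]
    - [[0,0,0],[0,0,0],-1]
    - [[0,0,0],[0,0,0],-1]
    - [[0,0,0],[0,0,0],-1]

```text
t: 28.05
eef_pos: [0.5657, -0.2599, 0.1617]
ee_rot: [3.139, 0.001, 0.878]
force: [-2.1, -1.5, 5.2]
width: 0.0158
```

Run:
```python
from kin import *
p,d,c,s=grab('wrist','w19'); print(s['eef_pos'],s['ee_rot'],s['t'],s['width'],s['force'],s['moment']); print(1.65192-s['ee_rot'][2])
p2=grab('side','s19')[0];p3=grab('scene','c19')[0]
cv2.imwrite('pics/w19b.png',cv2.resize(p[:,:,::-1],(800,600)))
cv2.imwrite('pics/z19.png',np.hstack([cv2.resize(p2[120:210,220:310,::-1],(400,400),interpolation=cv2.INTER_CUBIC),cv2.resize(p3[130:220,150:240,::-1],(400,400),interpolation=cv2.INTER_CUBIC)]))
```

```text
[ 0.56570599 -0.25991508  0.16174953] [3.13850601e+00 7.94234949e-04 8.77723838e-01] 28.05 0.015811052298056585 [-2.05666272 -1.45892427  5.22651431] [-0.65999637  0.91213137  0.04984688]
0.7741961617029369
```

View pics/w19b.png

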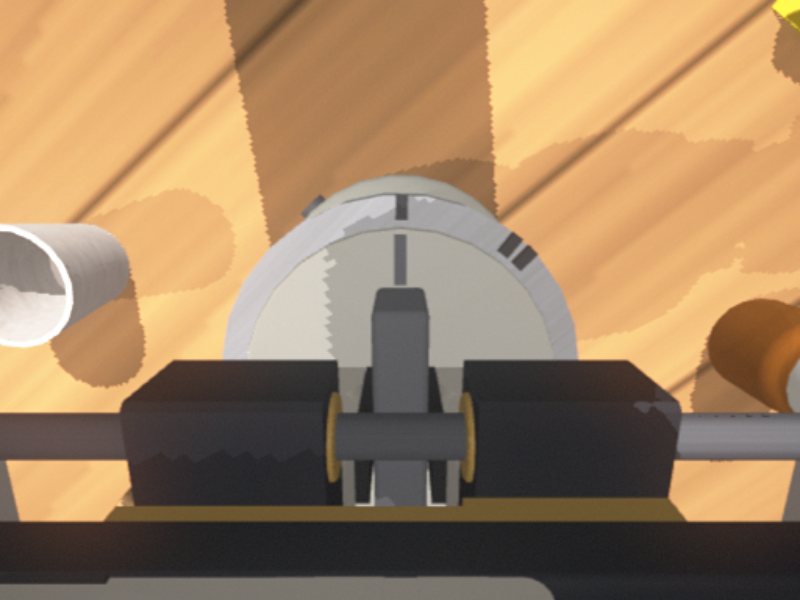

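View pics/z19.png

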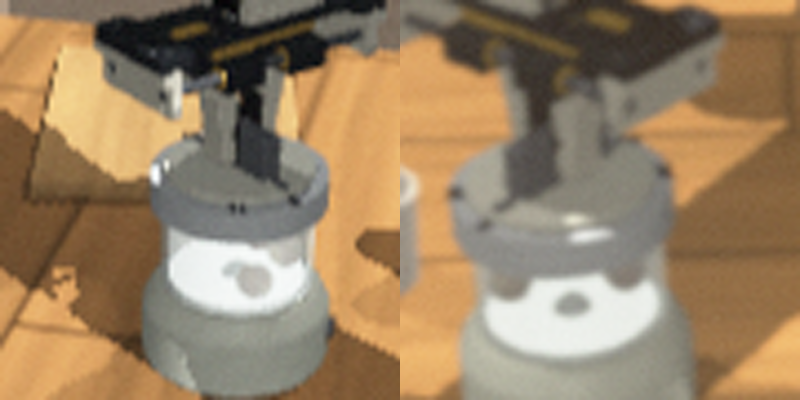

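View pics/c19.png

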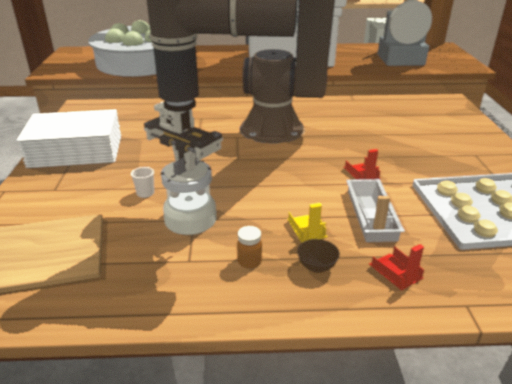

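View pics/s19.png

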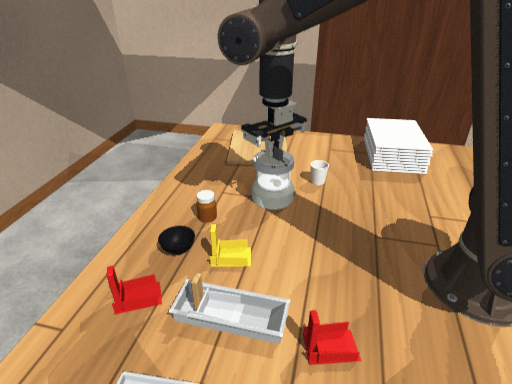

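Run:
```python
from station import ticket
print(ticket.job_done())
```

```text
the job is handed in; nothing more can be done
None
```

I handed the job in at about 28 s, and all my last checks were consistent with the goal. The hand-in gives no verdict, so I don't have one.

- **Nuts:** I scooped all four chestnuts and tipped them into the jar. The wrist view showed one nut clear and three partly hidden, one of those only by its edge. The fixed cameras could only resolve two through the jar wall. The scoop was empty afterwards, and no nut was visible outside the jar.
- **Scoop:** It is back in the pan, standing upright.
- **Lid:** It went down through the slots to its seated height (tool height 161.7–161.8 mm, expected 161.7 mm), about 1 mm off the grinder's axis by my estimate.
- **Twist:** I turned it 0.774 rad clockwise, which should put the pulse ring at about 0.70 rad; I had no direct reading of the ring. In the last wrist picture the line along the bar meets the single rib, with the lock ribs well beyond it.
- **Hold and bystanders:** The gripper is still closed on the bar with a 50 N setting. The bowl, honey jar and cup look unmoved in the last pictures.

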